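# Put the washed mincer head back together

### The job

Put the mincer's washed parts from the draining rack back on its spindle in working order: first the cross knife, its flat cutting face outwards, turned by feel until it drops onto the square drive; then the hole plate with its keyway over the key and pressed fully home in its seat; last the bayonet ring, pushed over the studs and turned clockwise by its lever to the stop. Do not drop a part on the worktop, and leave the bowl and everything else where it stands.

Things in the scene. Friction and masses are not known exactly. Their poses are not given: they have to be found in the camera images.
- mouth (a point): Centre of the outlet of the fixed bench mincer (white housing, level aluminium head), in the plane of the front rim, 160 mm above the worktop. x = along the head's axis INTO the mincer, z = up; the mouth faces -x. Bore 66 mm; outside 84 mm round, over 100 mm long. Home places, x from this plane: knife_mid +7 mm, plate_mid -1 mm, ring_mid +8.5 mm, all on the axis.
- spindle_tip (a point): Outer end of the steel spindle on the mouth's axis, 34 mm outside the rim plane, axes as mouth. From its tapered tip the spindle, polished and greased, is round, 10 mm thick, and swells to 12 mm over the last 7 mm before the square drive.
- drive (a point): Outer end of the 12 mm square drive on the axis, 3 mm inside the rim plane, axes as mouth. It is part of the feed screw, held by the gearbox at whatever angle it last stopped (any; not reported here). It runs 22.5 mm inwards, where the knife's hub stops. The knife's square fits it within about 18 degrees of a quarter turn; else its hub stops against this end.
- key (a point): The key for the plate's keyway: a lug 5 mm wide at the very top of the plate's seat (seat 76 mm wide, 3 mm deep in the rim). The point is 33 mm above the axis; the key reaches down to 31.5 mm above it. Axes as mouth.
- stud (a point): Root of one of the two bayonet studs, 7 mm thick, that stand out level to both sides of the mouth (local -y, this one, and +y), 15.5 mm behind the rim plane, to 49 mm from the axis. Axes as mouth.
- neck (a point): Top of the feed neck, 243 mm above the worktop, 70 mm wide, its centre 100 mm behind the rim plane. Behind it the motor housing starts 145 mm behind the rim plane and is 262 mm high. The 65 mm of head before the neck are clear above. Axes as mouth.
- knife_mid (a point): Steel cross knife: 4 blades in a +, 60 mm tip to tip, 8 mm thick along x; square hub 25 x 25 mm with a 15.5 mm square hole along x, sides parallel to the blades. Point: on the hole's axis, mid-thickness of the blades. The flat cutting face is the -x side (x = -4 mm, hub flush); the hub sticks out on the +x side to +18 mm. 0.1 to 0.16 kg.
- knife_blade (a point): Middle of the knife's upper blade, 21.5 mm above the hole's axis. The blade, 11 mm wide across y and 8 mm thick along x, points straight up in the rack and can be pinched from above across its width, between 13 (hub) and 30 mm above the axis.
- plate_mid (a point): Centre of the round steel hole plate: 70 mm diameter, 8 mm thick along x, faces alike, full of 4 mm holes, with a 13 mm centre hole and one keyway in its rim (10 mm wide, 5.5 mm deep) which points straight up (+z) in the rack. Home in its seat it stands 5 mm proud of the mouth's rim. 0.16 to 0.26 kg.
- ring_mid (a point): Middle of the aluminium bayonet ring (end cap), on its axis x: 100 mm outside, bore 88 mm, 39 mm long; the -x end has a 6 mm thick lip with a 52 mm opening, the +x end goes over the mouth. It is 2 mm loose all round and hangs there when let go. At local +y and -y its skirt has an L slot for a stud: 14 mm wide entry from the rear, then sideways. 0.18 to 0.29 kg.
- lever (a point): Middle of the ring's one locking lever, 62 mm from the ring's axis: a block 12 mm wide (y), 16 mm along x, from 50 to 72 mm from the axis, straight up in the rack. Slid on with the lever up within 4 degrees; once home the ring turns 40 degrees to a stop, clockwise for one looking into the mouth (lever from up towards the mouth's -y).
- rack: Fixed grey draining rack, 300 x 125 mm, origin under its centre, x along it and along the parts' x. Knife and plate stand, in either order, in the slots at x = -105 and -20 mm, each between 4 pins 45 mm high (20 mm to either side, 15 mm apart); the ring stands at x = +90 mm. Axes above the worktop: knife 34, plate 49, ring 64 mm. Parts may lean a few degrees.
- bowl: Steel bowl, 116 mm wide, 45 mm high, on the worktop under the mouth. Origin under its centre. Leave it.
- wooden_spoon: Wooden spoon, 290 mm long, lying to the right. Leave it.
- measuring_spoon: Red plastic measuring spoon, 127 mm long, lying between robot and mincer. Leave it.
- jar_tall: Amber spice jar, 44 mm wide, 105 mm high, beyond the rack. Leave it.
- jar_short: Clear spice jar, 52 mm wide, 75 mm high, beyond the mincer's mouth. Leave it.
Things that resemble listed ones, but are neither listed nor needed, are in the scene too. There is more than one size of the part that bears plate_mid; the job needs the larger.

How it is judged:
By the outcome, as a careful person would: the job done as asked, in the order asked, and still so for the second after the job is handed in, with the robot touching nothing.
It also fails if it takes over 72 s, if anything falls off the work surface, if the arm or the gripper's body presses on something with over 40 N, if the wrist force passes 120 N, or if a joint passes its speed limit or range.

### The arm

A 6-joint arm with a two-finger parallel gripper is mounted at the origin on the work surface. World frame = base frame: x ahead of the robot, y to its left, z up, the work surface at z = 0. Lengths are in m, angles in rad, forces in N, time in s.
With the tool pointing down it reaches from about 0.375 to 0.975 m from the base axis. Payload 3.8 kg.
Tool frame: the origin (TCP) lies midway between the tips of the shut fingers; the grasp point (between the pads) lies 19 mm behind it; z points along the fingers, y is the direction in which the jaws open and shut (so a half turn about z gives the same grasp; the last joint's range is limited). The gripper opens to 85 mm and grips with 20 to 120 N. Pads are 22 mm wide; open, the fingers measure 114 mm over their backs; the gripper's body (76 mm by 85 mm) begins 54 mm behind the grasp point. The pads swing forward as they close: fully open they stand 13 mm farther back than shut.
Start: joints at [-1.143, 0.264, 1.604, -0, 1.274, -0.037], TCP at [0.303, -0.603, 0.231] pointing down, gripper open.
Joint ranges: [-2.63, 2.63], [-0.94, 2.18], [0.31, 2.57], [-1.31, 4.45], [0, 2.66], [-2.55, 2.55]. Speed limits (rad/s): [2.57, 2.57, 3.14, 3.14, 3.14, 3.14].

### API

Orientations are given as a rotation vector (axis times angle).
In Python, from workcell import bot gives the robot as it stands.
- The arm moves only by the tool drive_tool, never from a script. Its argument "steps" is a list of rows, each a list of 2 entries, a list of its own where there are three numbers: the shift along the tool's x, y, z in mm, then the turn about the tool's z in degrees. In form: [[[dx, dy, dz], twist], ...]. A call has 1 to 8 rows; each row shifts and turns the commanded pose from where the row before left it, along the tool's axes as they then stand; what a row does not reach is not made up. A row lasts 1/12 s, in which the tool goes at most 41.7 mm and 7.16 degrees, less where a joint would pass 70% of its speed; a pose out of reach is approached as far as the arm can. A call is refused whole if a number of a shift passes 41.7 or a number of a turn 7.16, either way. A call with a gripper value outside its range is refused whole. "jaw" is the opening, from 0 (shut) to 1 (fully open), set as the call begins (left out, the last holds). The fingers move at their own pace and stop on an object; "force" is the grip in N (left out, the last holds). Time passes only in rows, so rows that do not move let the fingers close. It gives the time, the measured TCP pose, the force and the opening at its end, in the units of the state.
- bot.read_state(): the state, without advancing time (a new reading comes with each control period).
- bot.read_camera(name): name is "scene" or "top" or "wrist"; returns the picture (400x640x3 uint8, red, green, blue); there is no depth.
- bot.camera_info(name): a dict with "fx", "fy", "cx", "cy" (pixels), "D" ([k1, k2, p1, p2, k3] as OpenCV has them; the pictures are not rectified), "position" and "attitude" of the camera in the world. Camera axes: x right, y down, z forward; pixel columns grow to the right and rows downward; lengths in m; the calibration is good to about 2 mm. A picture is of the moment at which its call begins: read the wrist's pose just before it. camera_info takes no time and is no camera call; for the wrist camera it gives the pose at the moment of the call.
- bot.finish_job(): hands the job in, once; it reports no verdict.
The state is a dict: "time": time; "q": joint angles; "joint_vel": joint speeds; "joint_torque": joint torques, N m; "tool_pos": TCP position; "tcp_rot": TCP orientation; "wrist_force": force on the tool from outside, world axes, zero at the start; "torque": the same for the moment, N m; "width": opening from 0.0 (shut) to 1.0 (fully open).
Only numpy, scipy, OpenCV 4.12 (cv2) and the standard library are available. Lean on these libraries where they do the work, as an engineer would, in place of code of your own. Each camera call takes 0.05 s, during which the arm holds its last target.

## Working session

There is one attempt and no reset: what is moved stays moved. The work goes in short steps, Python scripts to look and compute and a tool call to move; the robot and the scene stay as the last step left them, time stands still between calls to the robot, and variables do not carry over. Pictures are saved under pics/ and viewed, and the job is handed in when it is done.

Besides the shell and the picture viewer there is one more tool, called after "Request:" by a JSON object that holds its "api" and its "payload", one argument or row to a line. drive_tool: Moves the arm, as the interface text tells. Its arguments: {"type":"object","properties":{"steps":{"type":"array","items":{"type":"array"}},"jaw":{"type":"number"},"force":{"type":"number"}},"required":["steps"]}

```bash
ls -la; mkdir -p pics; python3 - <<'E'
from workcell import bot
import cv2
s=bot.read_state()
print(s)
for n in ["scene","top","wrist"]:
    print(n,bot.camera_info(n))
    im=bot.read_camera(n); cv2.imwrite(f"pics/{n}0.png",im[:,:,::-1])
E
```

```text
total 12
drwxr-xr-x  3 agent agent 4096 Dec  6 06:16 .
drwxr-xr-x 23 root  root  4096 Dec  6 06:16 ..
drwxr-xr-x  2 agent agent 4096 Dec  6 06:16 pics
{'time': 0.0, 'q': array([-1.14289790e+00,  2.64717570e-01,  1.60537189e+00,  8.21810339e-06,
        1.27369865e+00, -3.68888378e-02]), 'joint_vel': array([-0.00085471,  0.00116401,  0.00225916, -0.00033911, -0.00031798,
        0.0016353 ]), 'joint_torque': array([ 2.24938030e-04, -5.15109730e+01, -3.67316937e+01,  6.54136738e-05,
        1.28082640e-02,  1.45983552e-05]), 'tool_pos': array([ 0.30226206, -0.60272691,  0.22998714]), 'tcp_rot': array([-3.05504366e+00, -7.23032189e-01,  6.57379418e-04]), 'wrist_force': array([-0.96398563,  0.6146764 , -0.32741383]), 'torque': array([-0.00658962,  0.00883423, -0.00952137]), 'width': 0.9977647561117415}
scene {'fx': 479.65159060478726, 'fy': 479.65159060478726, 'cx': 316.38041555347087, 'cy': 199.0731291869927, 'D': array([-0.03942106,  0.        ,  0.        ,  0.        ,  0.        ]), 'position': array([1.50847592, 0.34069846, 0.83599906]), 'attitude': array([-1.27877901, -2.00801254,  1.12612206])}
top {'fx': 479.77425508991536, 'fy': 479.77425508991536, 'cx': 318.60346654129955, 'cy': 199.76385823152654, 'D': array([-0.12450312,  0.        ,  0.        ,  0.        ,  0.        ]), 'position': array([ 0.43947431, -0.11947806,  1.68908291]), 'attitude': array([-2.20166729,  2.17475697, -0.05835975])}
wrist {'fx': 295.7098510035316, 'fy': 295.7098510035316, 'cx': 318.1009117629528, 'cy': 200.37861375471346, 'D': array([-0.03351024,  0.        ,  0.        ,  0.        ,  0.        ]), 'position': array([ 0.36874636, -0.56935676,  0.37287933]), 'attitude': array([ 2.45281973, -1.51324989, -0.22707953])}
```

View pics/scene0.png

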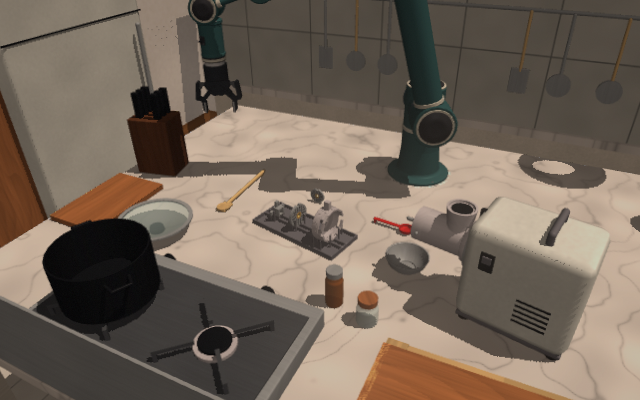

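View pics/top0.png

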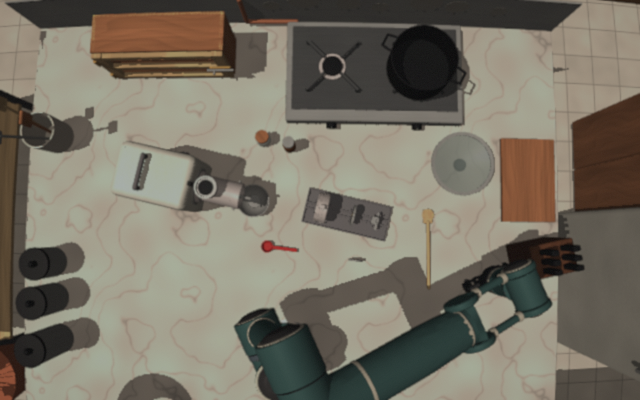

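View pics/wrist0.png

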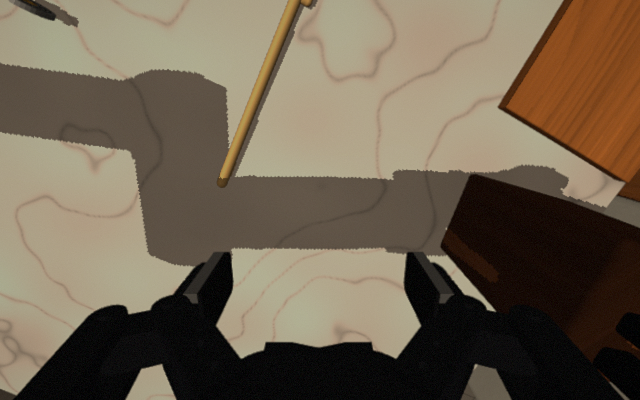

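```bash
cat > h.py <<'E'
import numpy as np, cv2
from scipy.spatial.transform import Rotation as R
def cam(info):
    K=np.array([[info['fx'],0,info['cx']],[0,info['fy'],info['cy']],[0,0,1]])
    return K,np.array(info['D']),np.array(info['position']),R.from_rotvec(info['attitude']).as_matrix()
def ray(info,uv):
    K,D,p,M=cam(info)
    n=cv2.undistortPoints(np.array([[uv]],float),K,D)[0,0]
    d=M@np.array([n[0],n[1],1.]); return p,d/np.linalg.norm(d)
def onz(info,uv,z):
    p,d=ray(info,uv); return p+d*(z-p[2])/d[2]
def proj(info,X):
    K,D,p,M=cam(info)
    X=np.atleast_2d(np.array(X,float))
    Rm=M.T; t=-Rm@p
    return cv2.projectPoints(X,cv2.Rodrigues(Rm)[0],t,K,D)[0][:,0]
def tri(rays):
    A=np.zeros((3,3));b=np.zeros(3)
    for p,d in rays:
        P=np.eye(3)-np.outer(d,d);A+=P;b+=P@p
    X=np.linalg.solve(A,b)
    return X,[np.linalg.norm((np.eye(3)-np.outer(d,d))@(X-p)) for p,d in rays]
def crop(im,x0,y0,w,h,s,name):
    c=im[y0:y0+h,x0:x0+w]
    cv2.imwrite(name,cv2.resize(c,None,fx=s,fy=s,interpolation=cv2.INTER_CUBIC))
E
python3 - <<'E'
from h import *
from workcell import bot
t=cv2.imread('pics/top0.png');s=cv2.imread('pics/scene0.png')
crop(t,190,170,210,90,3.8,'pics/topc.png')
crop(s,240,180,160,90,5,'pics/scenec.png')
crop(s,360,180,160,110,5,'pics/scened.png')
w=bot.camera_info('wrist');M=R.from_rotvec(w['attitude']).as_matrix()
st=bot.read_state();T=R.from_rotvec(st['tcp_rot']).as_matrix()
print('cam axes in tool',T.T@M); print('cam pos in tool',T.T@(w['position']-st['tool_pos']));print('T',T)
E
```

```text
cam axes in tool [[ 2.42931237e-04 -9.56598572e-01 -2.91408843e-01]
 [ 9.99999758e-01  4.23453361e-05  6.94638118e-04]
 [-6.52150026e-04 -2.91408941e-01  9.56598350e-01]]
cam pos in tool [ 0.07439214 -0.00038135 -0.14281853]
T [[ 8.93921936e-01  4.48222058e-01 -7.48199439e-04]
 [ 4.48222679e-01 -8.93920487e-01  1.61055829e-03]
 [ 5.30569444e-05 -1.77507334e-03 -9.99998423e-01]]
```

View pics/topc.png

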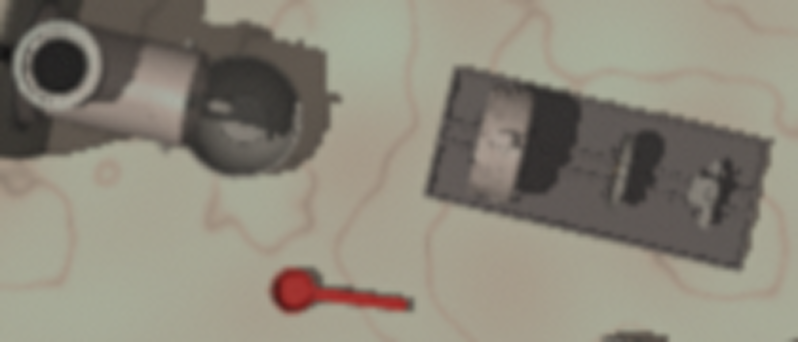

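View pics/scenec.png

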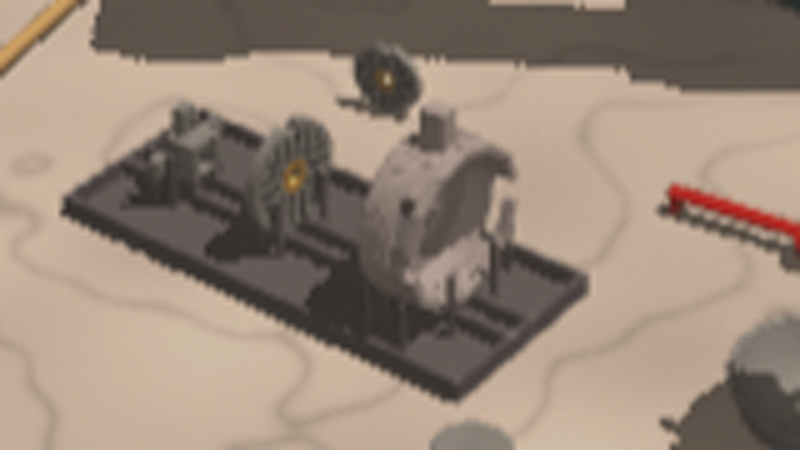

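View pics/scened.png

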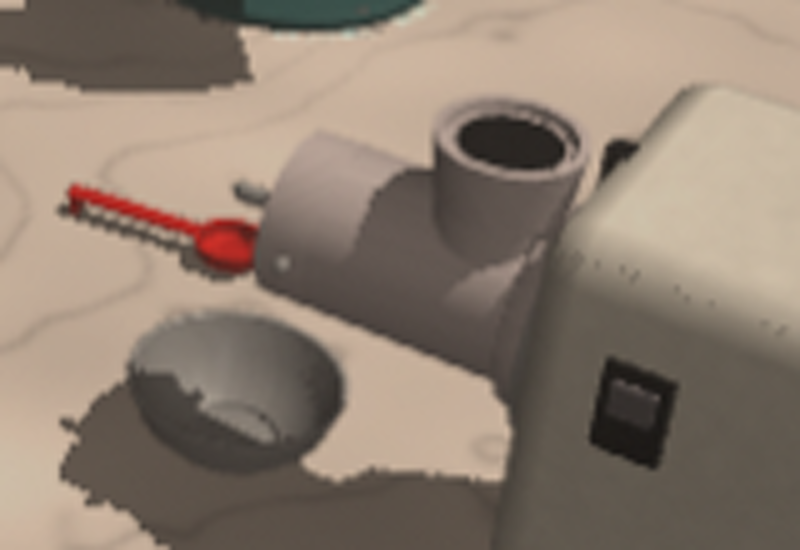

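```bash
python3 - <<'E'
from h import *
from workcell import bot
i=bot.camera_info('top')
f=lambda u,v,z:onz(i,(190+u/3.8,170+v/3.8),z).round(4)
for c in [(458,68),(427,193),(741,268),(771,140)]: print('rack',f(*c,0.014))
a=[f(*c,0.014) for c in [(458,68),(427,193),(741,268),(771,140)]]
print('centre',np.mean(a,0),'len',np.linalg.norm(a[0]-a[3]),np.linalg.norm(a[0]-a[1]), 'ang x(toward mincer)',np.degrees(np.arctan2(*((a[0]-a[3])[:2][::-1]))))
print('ring top',f(505,140,.114),'plate',f(622,170,.084),'knife',f(705,190,.064))
print('neck',f(57,65,.243),'mouth top',f(193,95,.2),'headedge', f(185,142,.16),f(203,60,.16))
s=bot.camera_info('scene')
print('bowl',f(245,115,.045))
E
```

```text
rack [ 0.5804 -0.0798  0.014 ]
rack [ 0.4649 -0.0528  0.014 ]
rack [ 0.3995 -0.342   0.014 ]
rack [ 0.5175 -0.369   0.014 ]
centre [ 0.490575 -0.2109    0.014   ] len 0.29596123056914064 0.11861386934081533 ang x(toward mincer) 77.7294688116169
ring top [ 0.5101 -0.1236  0.114 ] plate [ 0.4862 -0.227   0.084 ] knife [ 0.4698 -0.3027  0.064 ]
neck [0.56   0.2369 0.243 ] mouth top [0.54   0.1335 0.2   ] headedge [0.5029 0.1462 0.16  ] [0.5725 0.1325 0.16  ]
bowl [0.5329 0.112  0.045 ]
```

```bash
cat >> h.py <<'E'
CT=np.array([[0,-.9566,-.2914],[1,0,0],[0,-.2914,.9566]]); CP=np.array([.0744,-.0004,-.1428])
def Ty(yaw):
    y=np.radians(yaw);c,s=np.cos(y),np.sin(y)
    return np.array([[c,s,0],[s,-c,0],[0,0,-1.]])
def vinfo(base,tcp,yaw):
    T=Ty(yaw);i=dict(base);i['position']=np.array(tcp)+T@CP;i['attitude']=R.from_matrix(T@CT).as_rotvec();return i
def yawof(st):
    T=R.from_rotvec(st['tcp_rot']).as_matrix(); return np.degrees(np.arctan2(T[1,0],T[0,0]))
def plan(st,tgt,yaw,nmin=1,step=40.,tw=7.0):
    """print rows to world target tcp & yaw; twist sign: +about tool z(down)= yaw decreases"""
    y0=yawof(st);d=np.array(tgt)-st['tool_pos'];dy=(yaw-y0+180)%360-180
    n=max(nmin,int(np.ceil(np.linalg.norm(d)*1000/step)),int(np.ceil(abs(dy)/tw)))
    rows=[];y=y0
    for k in range(n):
        l=Ty(y).T@(d/n*1000)
        rows.append([[round(v,1) for v in l],round(-dy/n,2)]);y+=dy/n
    print('n',n,'d',(d*1000).round(1),'dyaw',round(dy,2)); 
    for k in range(0,n,8): print(rows[k:k+8])
E
python3 - <<'E'
from h import *
from workcell import bot
w=bot.camera_info('wrist')
M0=np.array([.538,.138,.16]);a=np.array([.2,.98,0]);l=np.array([.98,-.2,0])
for yaw,tcp in [(-45,(.46,.03,.15)),(-45,(.44,.01,.14)),(-12,(.43,0,.15)),(-30,(.44,.01,.15)),(-45,(.47,.0,.16))]:
    i=vinfo(w,tcp,yaw)
    print(yaw,tcp,i['position'].round(3),proj(i,[M0,M0+.042*l,M0-.042*l,M0-.034*a,M0+[0,0,.042],M0+.1*a+[0,0,.083]]).round(0).tolist(), np.linalg.norm(M0-i['position']))
E
```

```text
-45 (0.46, 0.03, 0.15) [ 0.513 -0.022  0.293] [[75.0, 298.0], [15.0, 238.0], [129.0, 351.0], [118.0, 268.0], [-1.0, 359.0], [-201.0, 514.0]] 0.20969183861604196
-45 (0.44, 0.01, 0.14) [ 0.493 -0.042  0.283] [[8.0, 309.0], [-57.0, 246.0], [69.0, 364.0], [50.0, 278.0], [-89.0, 374.0], [-224.0, 496.0]] 0.22278249429696723
-12 (0.43, 0, 0.15) [ 0.503 -0.015  0.293] [[-29.0, 109.0], [-57.0, 7.0], [-2.0, 198.0], [40.0, 107.0], [-159.0, 113.0], [319.0, 200.0]] 0.20567821361507393
-30 (0.44, 0.01, 0.15) [ 0.505 -0.027  0.293] [[1.0, 225.0], [-49.0, 146.0], [47.0, 294.0], [56.0, 205.0], [-104.0, 266.0], [-262.0, 353.0]] 0.21430340676364965
-45 (0.47, 0.0, 0.16) [ 0.523 -0.052  0.303] [[77.0, 328.0], [23.0, 276.0], [126.0, 374.0], [116.0, 303.0], [12.0, 388.0], [-169.0, 528.0]] 0.23841990905815633
```

```bash
python3 - <<'E'
from h import *
from workcell import bot
w=bot.camera_info('wrist')
M0=np.array([.538,.138,.16]);a=np.array([.2,.98,0]);l=np.array([.98,-.2,0])
for yaw,tcp in [(-45,(.5,.02,.19)),(-45,(.47,.03,.17)),(-55,(.49,.03,.16)),(-50,(.48,.03,.17))]:
    i=vinfo(w,tcp,yaw)
    print(yaw,tcp,i['position'].round(3),proj(i,[M0,M0+.042*l,M0-.042*l,M0-.034*a,M0+[0,0,.042],M0+.1*a+[0,0,.083]]).round(0).tolist(), np.linalg.norm(M0-i['position']))
plan(bot.read_state(),(.48,.03,.17),-48)
E
```

```text
-45 (0.5, 0.02, 0.19) [ 0.553 -0.032  0.333] [[161.0, 308.0], [118.0, 263.0], [200.0, 348.0], [197.0, 285.0], [124.0, 354.0], [-48.0, 488.0]] 0.24308951478200902
-45 (0.47, 0.03, 0.17) [ 0.523 -0.022  0.313] [[114.0, 289.0], [63.0, 235.0], [161.0, 336.0], [154.0, 262.0], [58.0, 339.0], [-140.0, 489.0]] 0.22199211456002502
-55 (0.49, 0.03, 0.16) [ 0.533 -0.031  0.303] [[152.0, 345.0], [94.0, 302.0], [205.0, 384.0], [187.0, 313.0], [107.0, 410.0], [-55.0, 583.0]] 0.2210921442090304
-50 (0.48, 0.03, 0.17) [ 0.528 -0.027  0.313] [[136.0, 313.0], [83.0, 265.0], [185.0, 355.0], [173.0, 284.0], [88.0, 367.0], [-88.0, 526.0]] 0.2249075479400878
n 17 d [177.7 632.9 -60.2] dyaw -74.63
[[[np.float64(26.0), np.float64(-28.6), np.float64(3.5)], np.float64(4.39)], [[np.float64(23.8), np.float64(-30.5), np.float64(3.5)], np.float64(4.39)], [[np.float64(21.4), np.float64(-32.2), np.float64(3.5)], np.float64(4.39)], [[np.float64(18.8), np.float64(-33.8), np.float64(3.5)], np.float64(4.39)], [[np.float64(16.2), np.float64(-35.1), np.float64(3.5)], np.float64(4.39)], [[np.float64(13.5), np.float64(-36.
[... 178 characters left out ...]
oat64(4.39)]]
[[[np.float64(4.8), np.float64(-38.4), np.float64(3.5)], np.float64(4.39)], [[np.float64(1.9), np.float64(-38.6), np.float64(3.5)], np.float64(4.39)], [[np.float64(-1.1), np.float64(-38.7), np.float64(3.5)], np.float64(4.39)], [[np.float64(-4.0), np.float64(-38.5), np.float64(3.5)], np.float64(4.39)], [[np.float64(-7.0), np.float64(-38.0), np.float64(3.5)], np.float64(4.39)], [[np.float64(-9.9), np.float64(-37.4), np.float64(3.5)], np.float64(4.39)], [[np.float64(-12.7), np.float64(-36.5), np.float64(3.5)], np.float64(4.39)], [[np.float64(-15.4), np.float64(-35.4), np.float64(3.5)], np.float64(4.39)]]
[[[np.float64(-18.1), np.float64(-34.2), np.float64(3.5)], np.float64(4.39)]]
```

Request:
{"api": "drive_tool", "payload": {
  "steps": [
    [[26,-29,0],4.4],
    [[24,-30,0],4.4],
    [[21,-32,2],4.4],
    [[19,-34,2],4.4],
    [[16,-35,3],4.4],
    [[14,-36,3],4.4],
    [[11,-37,4],4.4],
    [[8,-38,5],4.4]
  ]
}}

```text
time: 0.82
tool_pos: [0.3875, -0.3044, 0.2122]
tcp_rot: [3.132, -0.242, 0.001]
wrist_force: [0.9, 0.8, 0.4]
width: 1.002
```

Request:
{"api": "drive_tool", "payload": {
  "steps": [
    [[5,-38,5],4.4],
    [[2,-38,5],4.4],
    [[-1,-39,5],4.4],
    [[-4,-38,5],4.4],
    [[-7,-38,5],4.4],
    [[-10,-37,5],4.4],
    [[-13,-36,5],4.4],
    [[-15,-35,5],4.4]
  ]
}}

```text
time: 1.48
tool_pos: [0.4706, -0.0088, 0.1721]
tcp_rot: [-2.913, 1.176, -0.0]
wrist_force: [0.9, -0.0, 0.4]
width: 0.996
```

```bash
sed -i 's/round(v,1) for/float(round(v,1)) for/; s/\],round(-dy\/n,2)\]/],float(round(-dy\/n,2))]/' h.py; python3 - <<'E'
from h import *
from workcell import bot
st=bot.read_state();print(st['time'],st['tool_pos'],yawof(st),st['q'].round(2),st['wrist_force'])
plan(st,(.48,.03,.17),-48)
E
```

```text
1.4833 [ 0.4706438  -0.00880226  0.17205079] -43.98045163262399 [-0.07 -0.08  2.09 -0.    1.13  2.27] [ 0.91326141 -0.04870465  0.40479526]
n 1 d [ 9.4 38.8 -2.1] dyaw -4.02
[[[-20.2, -34.4, 2.1], 4.02]]
```

Request:
{"api": "drive_tool", "payload": {
  "steps": [
    [[-20,-34,2],2],
    [[0,0,0],0],
    [[0,0,0],0]
  ]
}}

```text
time: 1.73
tool_pos: [0.4797, 0.0296, 0.1699]
tcp_rot: [2.897, -1.214, -0.001]
wrist_force: [-0.6, -0.2, 0.2]
width: 1.0
```

```bash
cat >> h.py <<'E'
import pickle
def shoot(bot,cam,tag):
    st=bot.read_state();i=bot.camera_info(cam);im=bot.read_camera(cam)[:,:,::-1].copy()
    cv2.imwrite(f'pics/{tag}.png',im);pickle.dump((st,i),open(f'pics/{tag}.pkl','wb'));return st,i,im
def load(tag):
    st,i=pickle.load(open(f'pics/{tag}.pkl','rb'));return st,i,cv2.imread(f'pics/{tag}.png')
E
python3 - <<'E'
from h import *
from workcell import bot
st,i,im=shoot(bot,'wrist','m1');print(st['time'],st['tool_pos'],yawof(st),i['position'])
crop(im,40,200,200,190,3,'pics/m1c.png')
E
```

```text
1.7333 [0.47969761 0.02959386 0.16985937] -45.47403403029951 [ 0.53179812 -0.02319719  0.3126012 ]
```

View pics/m1.png

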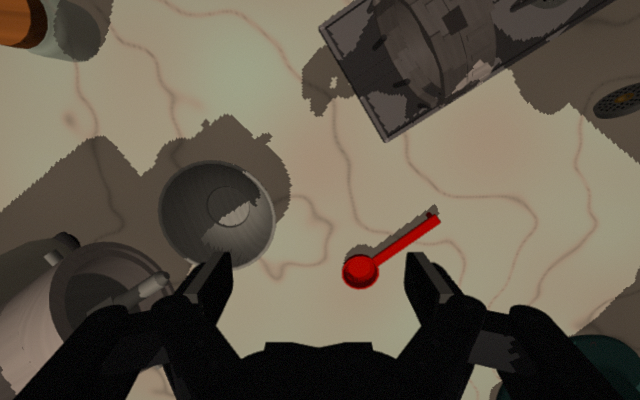

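View pics/m1c.png

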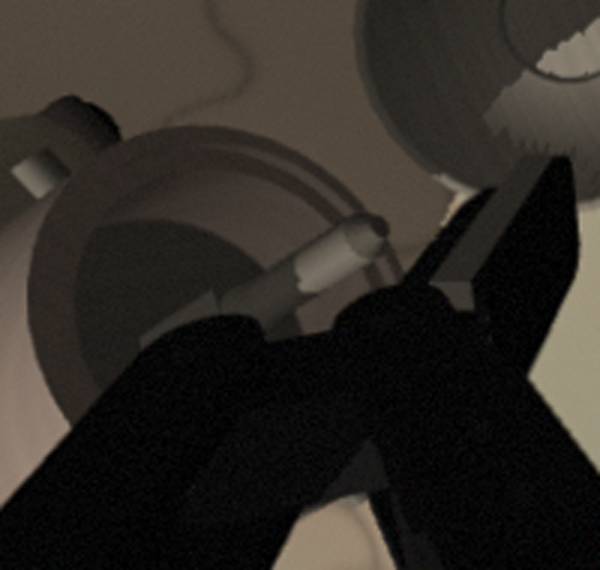

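```bash
python3 - <<'E'
from h import *
st,w,im=load('m1')
M0=np.array([.54,.135,.16]);a=np.array([.2,.98,0]);l=np.array([.98,-.2,0])
for yaw,tcp in [(-25,(.47,.05,.18)),(-25,(.48,.05,.18)),(-20,(.48,.05,.18)),(-30,(.5,.04,.18)),(-25,(.5,.05,.18)),(-30,(.51,.03,.2))]:
    i=vinfo(w,tcp,yaw)
    print(yaw,tcp,i['position'].round(3),proj(i,[M0,M0+.042*l,M0-.042*l,M0-.034*a,M0+[0,0,.042]]).round(0).tolist(), np.linalg.norm(M0-i['position']))
plan(st,(.48,.05,.18),-25)
plan(st,(.5,.04,.18),-30)
E
```

```text
-25 (0.47, 0.05, 0.18) [0.538 0.019 0.323] [[135.0, 196.0], [105.0, 124.0], [163.0, 259.0], [189.0, 183.0], [81.0, 222.0]] 0.1999605918988705
-25 (0.48, 0.05, 0.18) [0.548 0.019 0.323] [[145.0, 211.0], [115.0, 141.0], [171.0, 272.0], [199.0, 198.0], [94.0, 241.0]] 0.20009049264208206
-20 (0.48, 0.05, 0.18) [0.55  0.025 0.323] [[146.0, 196.0], [122.0, 123.0], [167.0, 261.0], [202.0, 188.0], [94.0, 222.0]] 0.19677484338531026
-30 (0.5, 0.04, 0.18) [0.565 0.003 0.323] [[154.0, 258.0], [120.0, 197.0], [184.0, 313.0], [203.0, 243.0], [109.0, 299.0]] 0.21094065247359836
-25 (0.5, 0.05, 0.18) [0.568 0.019 0.323] [[164.0, 239.0], [136.0, 173.0], [189.0, 297.0], [216.0, 227.0], [120.0, 276.0]] 0.20184186659897896
-30 (0.51, 0.03, 0.2) [ 0.575 -0.007  0.343] [[167.0, 262.0], [138.0, 208.0], [193.0, 311.0], [211.0, 249.0], [131.0, 299.0]] 0.23396084386834556
n 3 d [ 0.3 20.4 10.1] dyaw 20.47
[[[-4.8, -4.8, -3.4], -6.82], [[-4.2, -5.4, -3.4], -6.82], [[-3.5, -5.8, -3.4], -6.82]]
n 3 d [20.3 10.4 10.1] dyaw 15.47
[[[2.3, -7.3, -3.4], -5.16], [[2.9, -7.0, -3.4], -5.16], [[3.5, -6.7, -3.4], -5.16]]
```

Request:
{"api": "drive_tool", "payload": {
  "steps": [
    [[-8,-4,0],-6.8],
    [[-8,-4,0],-6.8],
    [[-4,-3,0],-6.8],
    [[0,0,0],0],
    [[0,0,0],0]
  ],
  "jaw": 0.2
}}

```text
time: 2.2
tool_pos: [0.4715, 0.0476, 0.1703]
tcp_rot: [3.063, -0.697, 0.0]
wrist_force: [-1.4, 0.1, -0.1]
width: 0.3
```

```bash
python3 - <<'E'
from h import *
from workcell import bot
st,i,im=shoot(bot,'wrist','m2');print(st['time'],st['tool_pos'],yawof(st),i['position'])
crop(im,20,80,240,200,3.3,'pics/m2c.png')
E
```

```text
2.2 [0.47154592 0.04760323 0.17033234] -25.63417961732756 [0.5384285  0.01574154 0.31317341]
```

View pics/m2c.png

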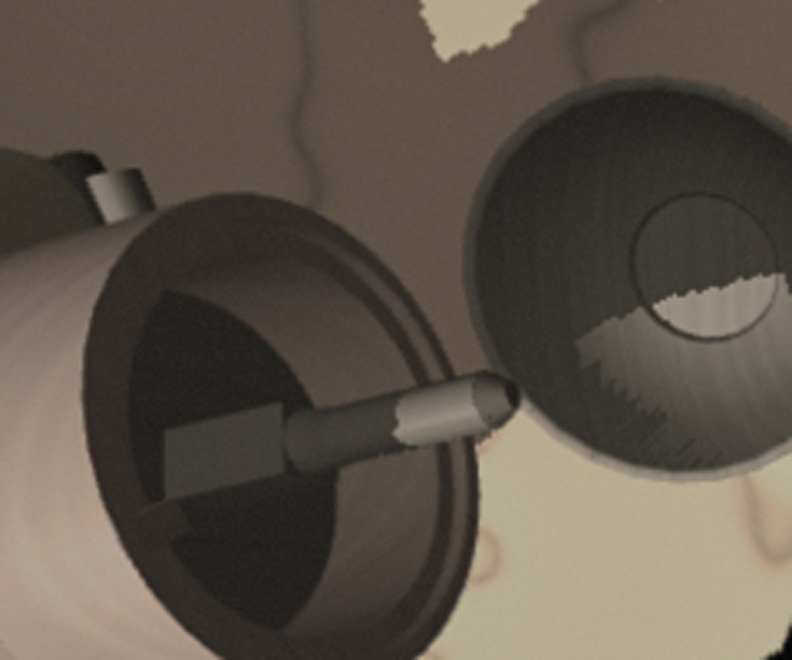

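```bash
python3 - <<'E'
from h import *
st,i,im=load('m2')
im=cv2.convertScaleAbs(im,alpha=1.6,beta=10)
crop(im,35,125,140,115,5.7,'pics/m2d.png')
crop(im,35,225,140,100,5.7,'pics/m2e.png')
E
```

```text
(no output)
```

View pics/m2d.png

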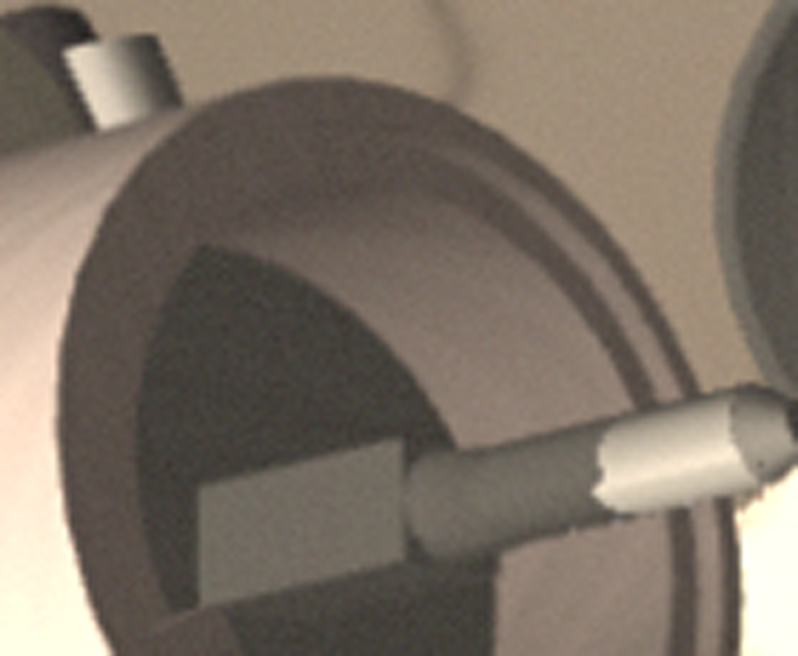

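View pics/m2e.png

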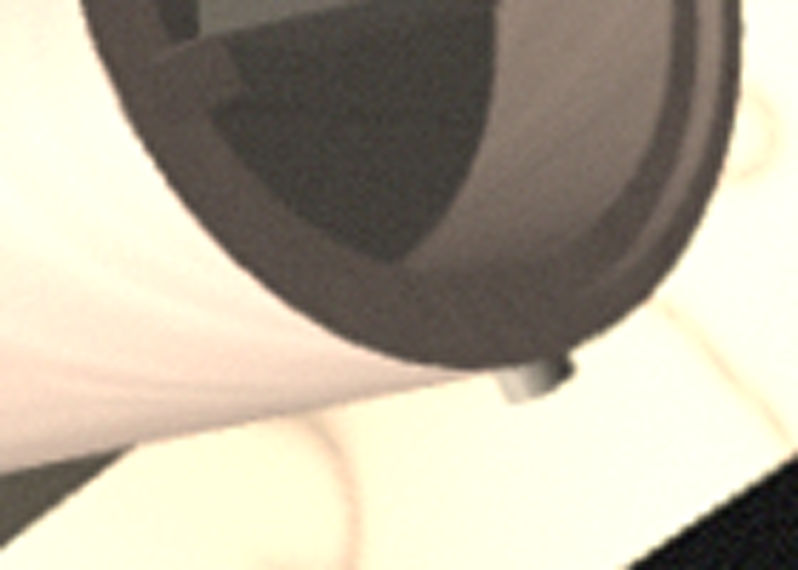

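```bash
cat > mouth.py <<'E'
from h import *
from scipy.optimize import least_squares
st,i,im=load('m2')
d=[(60,400),(75,280),(110,195),(180,115),(250,85),(330,76),(430,92),(520,145),(600,220),(660,300),(697,385),(738,560)]
e=[(742,20),(735,130),(700,220),(650,295),(575,348),(490,370),(400,355),(300,305),(200,215),(140,145),(90,40)]
px=[(35+u/5.7,125+v/5.7) for u,v in d]+[(35+u/5.7,225+v/5.7) for u,v in e]
rays=[ray(i,p) for p in px]
def fr(yaw):
    c,s=np.cos(yaw),np.sin(yaw);return np.array([c,s,0]),np.array([-s,c,0])
def res(q,radius=.042):
    C=np.array(q[:3]);a,y=fr(q[3]);o=[]
    for p,dd in rays:
        X=p+dd*((C-p)@a)/(dd@a)-C; o.append(np.hypot(X@y,X[2])-radius)
    return np.array(o)
r=least_squares(res,[.54,.135,.16,np.radians(78)])
if __name__=='__main__':
    print(r.x,np.degrees(r.x[3]),(res(r.x)*1000).round(1))
    r2=least_squares(lambda q:res([q[0],q[1],.16,q[2]]),[.54,.135,1.36]);print(r2.x,np.degrees(r2.x[2]),(r2.fun*1000).round(1))
    C=np.array([r2.x[0],r2.x[1],.16]);a,y=fr(r2.x[2])
    # drive corners on plane +3
    for uv in [(404,438),(404,560)]:
        p,dd=ray(i,(35+uv[0]/5.7,125+uv[1]/5.7)); X=p+dd*((C+.003*a-p)@a)/(dd@a)-C
        print('corner y,z mm',(X@y*1000).round(2),(X[2]*1000).round(2),'ang from up',np.degrees(np.arctan2(X@y,X[2])))
    X=onz(i,(35+797/5.7,125+425/5.7),.16)-C;print('tip',X@a,X@y)
    for uv in [(92,50),]:
        X=onz(i,(35+uv[0]/5.7,125+uv[1]/5.7),.16)-C;print('stud',X@a,X@y)
    t=load  
E
python3 mouth.py
```

```text
[0.53808947 0.13903828 0.15974735 1.35709366] 77.75573925267597 [-0.3 -0.   0.1  0.3 -0.1 -0.3  0.2 -0.1 -0.   0.5 -0.4 -0.5 -0.   0.4
 -0.2  0.2  0.2  0.3 -0.1 -0.4 -0.4  0.2  0.2]
[0.53807858 0.13885817 1.35635316] 77.71331165681741 [-0.4 -0.1  0.1  0.3 -0.1 -0.3  0.2 -0.1 -0.1  0.4 -0.4 -0.6 -0.1  0.4
 -0.2  0.1  0.1  0.2 -0.2 -0.5 -0.5  0.2  0.1]
corner y,z mm -7.68 2.05 ang from up -75.08314487704429
corner y,z mm 2.55 8.49 ang from up 16.75206209091418
tip -0.03361182060874521 0.00030387385326350377
stud 0.017618648290441276 -0.04868725767005223
```

```bash
python3 - <<'E'
from h import *
from workcell import bot
st=bot.read_state()
plan(st,(.47,-.28,.21),77.7)
E
```

```text
n 15 d [  -1.7 -327.6   39.6] dyaw 103.34
[[[9.4, 19.7, -2.6], -6.89], [[6.9, 20.7, -2.6], -6.89], [[4.4, 21.4, -2.6], -6.89], [[1.8, 21.8, -2.6], -6.89], [[-0.8, 21.8, -2.6], -6.89], [[-3.5, 21.6, -2.6], -6.89], [[-6.0, 21.0, -2.6], -6.89], [[-8.5, 20.1, -2.6], -6.89]]
[[[-10.8, 19.0, -2.6], -6.89], [[-13.0, 17.5, -2.6], -6.89], [[-15.0, 15.8, -2.6], -6.89], [[-16.8, 13.9, -2.6], -6.89], [[-18.4, 11.8, -2.6], -6.89], [[-19.7, 9.5, -2.6], -6.89], [[-20.7, 7.1, -2.6], -6.89]]
```

Request:
{"api": "drive_tool", "payload": {
  "steps": [
    [[9,20,-10],-6.9],
    [[7,21,-10],-6.9],
    [[4,21,-10],-6.9],
    [[2,22,-10],-6.9],
    [[-1,22,0],-6.9],
    [[-3,22,0],-6.9],
    [[-6,21,0],-6.9],
    [[-8,20,0],-6.9]
  ],
  "jaw": 0.4
}}

```text
time: 2.92
tool_pos: [0.4716, -0.1284, 0.2105]
tcp_rot: [3.035, 0.811, 0.0]
wrist_force: [0.2, 0.4, -1.0]
width: 0.402
```

Request:
{"api": "drive_tool", "payload": {
  "steps": [
    [[-11,19,0],-6.9],
    [[-13,18,0],-6.9],
    [[-15,16,0],-6.9],
    [[-17,14,0],-6.9],
    [[-18,12,0],-6.9],
    [[-20,9,0],-6.9],
    [[-21,7,0],-6.9],
    [[0,0,0],0]
  ]
}}

```text
time: 3.58
tool_pos: [0.4716, -0.2845, 0.2104]
tcp_rot: [2.439, 1.977, -0.002]
wrist_force: [0.4, 0.3, -0.0]
width: 0.397
```

```bash
python3 - <<'E'
from h import *
from workcell import bot
st,i,im=shoot(bot,'wrist','r1');print(st['time'],st['tool_pos'],yawof(st),i['position'])
E
```

```text
3.5833 [ 0.47158747 -0.28451093  0.21040961] 78.04370599264911 [ 0.48674875 -0.2109915   0.35305676]
```

View pics/r1.png

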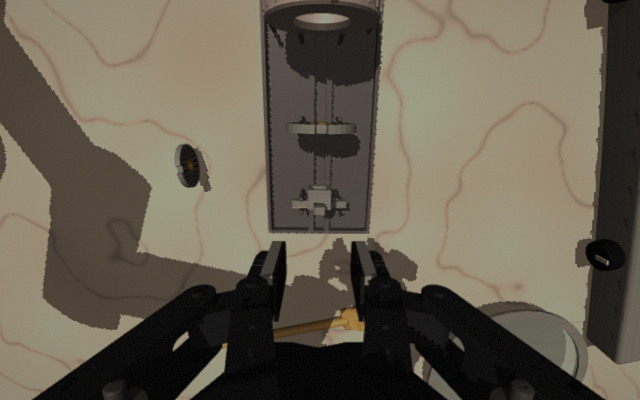

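```bash
python3 - <<'E'
from h import *
st,i,im=load('r1')
im=cv2.convertScaleAbs(im,alpha=1.7,beta=10)
crop(im,255,95,130,145,4.1,'pics/r1c.png')
E
```

```text
(no output)
```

View pics/r1c.png

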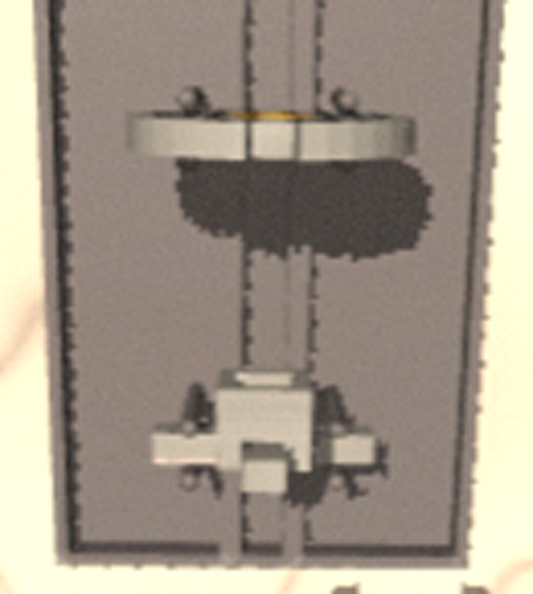

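```bash
python3 - <<'E'
from h import *
st,i,im=load('r1')
f=lambda u,v,z:onz(i,(255+u/4.1,95+v/4.1),z)
ang=np.radians(77.7)
rc=np.array([.4906,-.2109])
def fr(X,th=77.7):
    t=np.radians(th);d=X[:2]-rc;return (np.array([d@[np.cos(t),np.sin(t)],d@[-np.sin(t),np.cos(t)]])*1000).round(1)
for n,u,v,z in [('blade top ctr',265,475,.064),('tl',243,460,.064),('br',288,492,.064),('Lbl tip',152,447,.0395),('Rbl tip',378,447,.0395),
   ('hubtop tl',217,388,.0465),('hubtop tr',312,388,.0465),('hub back',237,372,.034),
   ('plate kl',247,137,.0785),('kr',295,137,.0785),('pl L',130,132,.052),('pl R',414,138,.052),
   ('rackL',68,560,.012),('rackR',468,565,.012),('rackL2',36,0,.012),('rackR2',500,0,.012)]:
    X=f(u,v,z);print(n,X.round(4),fr(X))
E
```

```text
blade top ctr [ 0.468  -0.3096  0.064 ] [-101.3    1. ]
tl [ 0.4634 -0.3046  0.064 ] [-97.3   6.6]
br [ 0.4728 -0.3153  0.064 ] [-105.8   -4.8]
Lbl tip [ 0.438  -0.3037  0.0395] [-101.9   31.6]
Rbl tip [ 0.4981 -0.3165  0.0395] [-101.6  -29.8]
hubtop tl [ 0.4595 -0.2894  0.0465] [-83.3  13.6]
hubtop tr [ 0.4839 -0.2946  0.0465] [-83.2 -11.2]
hub back [ 0.4647 -0.2894  0.034 ] [-82.2   8.6]
plate kl [ 0.4813 -0.2266  0.0785] [-17.3   5.8]
kr [ 0.4917 -0.2288  0.0785] [-17.3  -4.8]
pl L [ 0.4533 -0.2211  0.052 ] [-17.9  34.3]
pl R [ 0.5203 -0.2367  0.052 ] [-18.9 -34.5]
rackL [ 0.4003 -0.3417  0.012 ] [-147.1   60.3]
rackR [ 0.5193 -0.3687  0.012 ] [-148.1  -61.6]
rackL2 [ 0.4325 -0.1837  0.012 ] [14.2 62.6]
rackR2 [ 0.5535 -0.2093  0.012 ] [ 15.  -61.1]
```

```bash
python3 - <<'E'
from h import *
st,i,im=load('r1')
K=np.array([.468,-.3096])
t=np.radians(78);a=np.array([np.cos(t),np.sin(t)]);y=np.array([-a[1],a[0]])
for u,v in [(190,482),(338,482),(190,427),(338,430),(190,98),(345,98)]:
    print(u,v,[(z,((onz(i,(255+u/4.1,95+v/4.1),z)[:2]-K)@np.array([a,y]).T*1000).round(1).tolist()) for z in (.035,.045,.055)])
E
```

```text
190 482 [(0.035, [-12.2, 20.6]), (0.045, [-8.6, 20.0]), (0.055, [-5.1, 19.4])]
338 482 [(0.035, [-12.2, -20.5]), (0.045, [-8.6, -19.8]), (0.055, [-5.1, -19.1])]
190 427 [(0.035, [3.8, 20.4]), (0.045, [6.8, 19.8]), (0.055, [9.9, 19.2])]
338 430 [(0.035, [3.0, -20.2]), (0.045, [6.0, -19.5]), (0.055, [9.1, -18.8])]
190 98 [(0.035, [91.0, 19.0]), (0.045, [91.3, 18.5]), (0.055, [91.6, 18.0])]
345 98 [(0.035, [91.1, -20.3]), (0.045, [91.4, -19.6]), (0.055, [91.6, -18.9])]
```

```bash
python3 - <<'E'
from h import *
from workcell import bot
st=bot.read_state()
plan(st,(.4668,-.3155,.09),77.9)
E
```

```text
n 4 d [  -4.7  -32.9 -120.2] dyaw 0.15
[[[-8.3, 0.6, 30.1], -0.04], [[-8.3, 0.6, 30.1], -0.04], [[-8.3, 0.6, 30.1], -0.04], [[-8.3, 0.6, 30.1], -0.04]]
```

Request:
{"api": "drive_tool", "payload": {
  "steps": [
    [[-11,1,20],0],
    [[-11,1,30],0],
    [[-11,0.5,35],0],
    [[0,0,35],0],
    [[0,0,0],0],
    [[0,0,0],0]
  ],
  "jaw": 0.28
}}

```text
time: 4.13
tool_pos: [0.4656, -0.311, 0.0882]
tcp_rot: [-2.437, -1.973, 0.002]
wrist_force: [0.4, -0.4, 1.7]
width: 0.278
```

```bash
python3 - <<'E'
from h import *
from workcell import bot
st,i,im=shoot(bot,'wrist','k1');print(st['time'],st['tool_pos'],yawof(st),st['wrist_force'])
plan(st,(.4668,-.3155,.048),77.9)
crop(im,200,120,240,200,3.3,'pics/k1c.png')
E
```

```text
4.1333 [ 0.46561385 -0.31101274  0.08817256] 77.9775416145028 [ 0.44183906 -0.41300139  1.66929614]
n 2 d [  1.2  -4.5 -40.2] dyaw -0.08
[[[-2.1, 1.0, 20.1], 0.04], [[-2.1, 1.0, 20.1], 0.04]]
```

View pics/k1c.png

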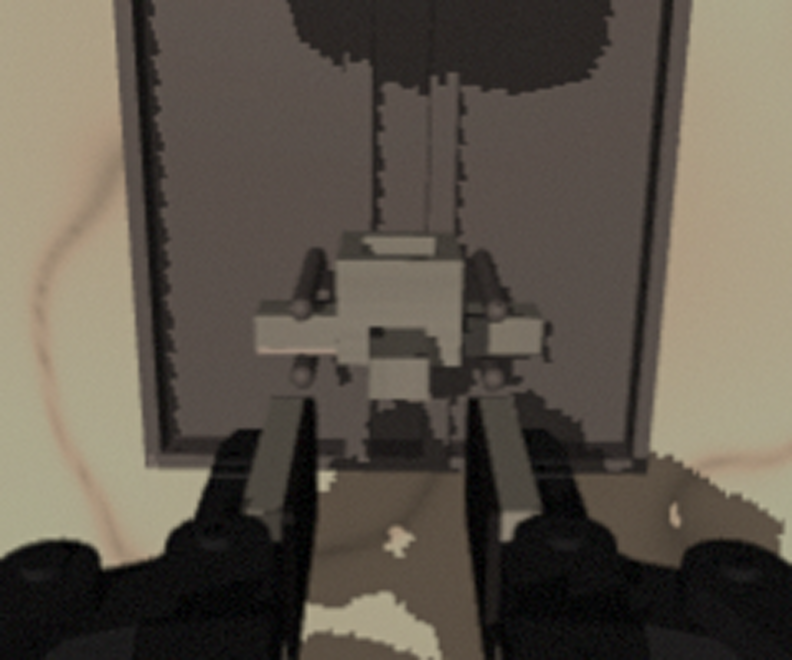

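Request:
{"api": "drive_tool", "payload": {
  "steps": [
    [[-2,1,20],0],
    [[-2,1,20],0],
    [[0,0,0],0],
    [[0,0,0],0]
  ]
}}

```text
time: 4.52
tool_pos: [0.4709, -0.318, 0.0532]
tcp_rot: [2.437, 1.977, 0.002]
wrist_force: [-0.4, -0.7, -0.2]
width: 0.281
```

```bash
python3 - <<'E'
from h import *
from workcell import bot
st,i,im=shoot(bot,'wrist','k2');print(st['time'],st['tool_pos'],yawof(st),st['wrist_force'])
crop(im,200,170,240,200,3.3,'pics/k2c.png')
E
```

```text
4.5167 [ 0.47087931 -0.31802672  0.05321694] 78.09534296312206 [-0.3692068  -0.7021099  -0.16772966]
```

View pics/k2c.png

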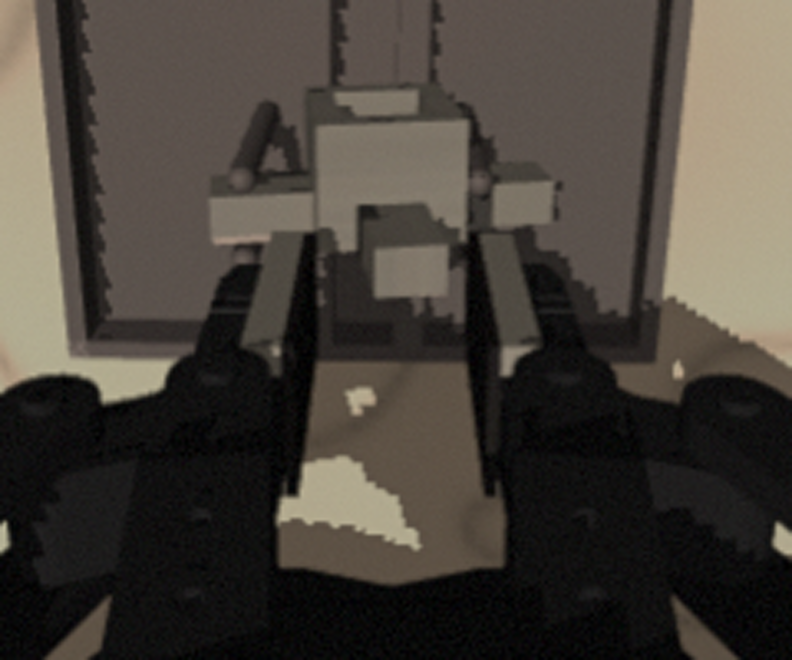

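Request:
{"api": "drive_tool", "payload": {
  "steps": [
    [[0,2,0],0],
    [[0,0,0],0]
  ]
}}

```text
time: 4.73
tool_pos: [0.4722, -0.318, 0.0519]
tcp_rot: [2.437, 1.978, 0.001]
wrist_force: [-0.9, 0.2, 0.0]
width: 0.285
```

```bash
python3 - <<'E'
from h import *
from workcell import bot
st,i,im=shoot(bot,'wrist','k3');print(st['time'],st['tool_pos'],yawof(st),i['position']-Ty(yawof(st))@CP,st['q'])
st,i,im=shoot(bot,'wrist','k4');print(st['time'],st['tool_pos'],yawof(st),i['position']-Ty(yawof(st))@CP)
E
```

```text
4.7333 [ 0.47215985 -0.31798274  0.05193753] 78.13230008790087 [ 0.47201884 -0.31748535  0.05188081] [-6.36516692e-01  2.40935354e-01  1.99237689e+00  1.39948826e-04
  9.05464590e-01 -4.29473889e-01]
4.7833 [ 0.47183048 -0.31787377  0.05158035] 78.13488166865187 [ 0.47174096 -0.317376    0.05149409]
```

```bash
python3 - <<'E'
from h import *
st,i,im=load('k4')
im=cv2.convertScaleAbs(im,alpha=1.7,beta=10)
crop(im,250,180,140,110,5.6,'pics/k4c.png')
E
```

```text
(no output)
```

View pics/k4c.png

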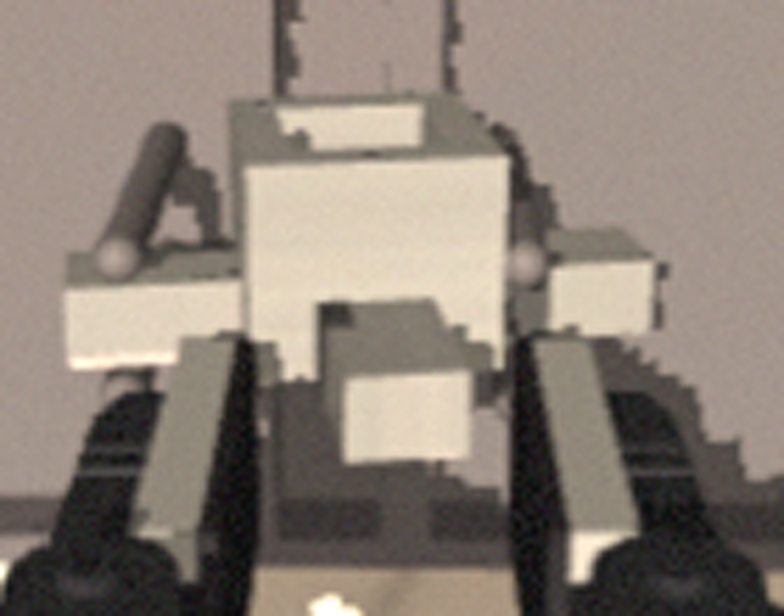

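```bash
python3 - <<'E'
from h import *
st,i,im=load('k4')
T=Ty(yawof(st))
for uv in [(406,417),(345,375),(470,462)]:
    X=onz(i,(250+uv[0]/5.6,180+uv[1]/5.6),.064);print(X,(T.T@(X-st['tool_pos'])*1000).round(1))
# pad front corner check: proj of pad corners assumed
X=st['tool_pos']+T@np.array([[.011,-.012,0],[.011,.012,0],[.011,0,0]]).T.T[0];print((proj(i,[st['tool_pos']+T@np.array(v) for v in ([.011,-.012,-.003],[.011,.012,-.003],[-.011,.012,-.003])])-[250,180])*5.6)
E
```

```text
[ 0.47523831 -0.31113211  0.064     ] [  7.3   1.9 -12.4]
[ 0.47088463 -0.30608695  0.064     ] [ 11.3  -3.3 -12.4]
[ 0.47987059 -0.31661593  0.064     ] [  2.9   7.6 -12.4]
[[252.86054092 333.06698931]
 [513.61415209 332.79852685]
 [507.99026721 542.42814815]]
```

```bash
python3 - <<'E'
from h import *
for tag,o,s,pts in [('r1',(255,95),4.1,[(68,560),(468,565),(245,447),(378,447),(190,482),(338,482)]),('k1',(200,120),3.3,[(150,463),(645,468),(255,335),(543,335),(302,376),(492,378)]),('k2',(200,170),3.3,[(72,352),(655,357),(210,220),(555,205),(245,255),])]:
    st,i,im=load(tag); print(tag,st['tool_pos'],yawof(st))
    for p,z in zip(pts,[.012,.012,.0395,.0395,.045,.045]): print(onz(i,(o[0]+p[0]/s,o[1]+p[1]/s),z).round(4))
E
```

```text
r1 [ 0.47158747 -0.28451093  0.21040961] 78.04370599264911
[ 0.4003 -0.3417  0.012 ]
[ 0.5193 -0.3687  0.012 ]
[ 0.4628 -0.309   0.0395]
[ 0.4981 -0.3165  0.0395]
[ 0.4466 -0.3139  0.045 ]
[ 0.4856 -0.3222  0.045 ]
k1 [ 0.46561385 -0.31101274  0.08817256] 77.9775416145028
[ 0.3971 -0.3413  0.012 ]
[ 0.5184 -0.3683  0.012 ]
[ 0.4378 -0.304   0.0395]
[ 0.4969 -0.3165  0.0395]
[ 0.4463 -0.3129  0.045 ]
[ 0.4846 -0.3215  0.045 ]
k2 [ 0.47087931 -0.31802672  0.05321694] 78.09534296312206
[ 0.3962 -0.3412  0.012 ]
[ 0.5188 -0.3686  0.012 ]
[ 0.4412 -0.3065  0.0395]
[ 0.5005 -0.3163  0.0395]
[ 0.4469 -0.3119  0.045 ]
```

```bash
cat > log.py <<'E'
from h import *
ROWS=[]
def add(*calls):
    for c in calls: ROWS.append(c)
add([[[26, -29, 0], 4.4], [[24, -30, 0], 4.4], [[21, -32, 2], 4.4], [[19, -34, 2], 4.4], [[16, -35, 3], 4.4], [[14, -36, 3], 4.4], [[11, -37, 4], 4.4], [[8, -38, 5], 4.4]],
[[[5, -38, 5], 4.4], [[2, -38, 5], 4.4], [[-1, -39, 5], 4.4], [[-4, -38, 5], 4.4], [[-7, -38, 5], 4.4], [[-10, -37, 5], 4.4], [[-13, -36, 5], 4.4], [[-15, -35, 5], 4.4]],
[[[-20, -34, 2], 2], [[0, 0, 0], 0], [[0, 0, 0], 0]],
[[[-8, -4, 0], -6.8], [[-8, -4, 0], -6.8], [[-4, -3, 0], -6.8], [[0, 0, 0], 0], [[0, 0, 0], 0]],
[[[9, 20, -10], -6.9], [[7, 21, -10], -6.9], [[4, 21, -10], -6.9], [[2, 22, -10], -6.9], [[-1, 22, 0], -6.9], [[-3, 22, 0], -6.9], [[-6, 21, 0], -6.9], [[-8, 20, 0], -6.9]],
[[[-11, 19, 0], -6.9], [[-13, 18, 0], -6.9], [[-15, 16, 0], -6.9], [[-17, 14, 0], -6.9], [[-18, 12, 0], -6.9], [[-20, 9, 0], -6.9], [[-21, 7, 0], -6.9], [[0, 0, 0], 0]],
[[[-11, 1, 20], 0], [[-11, 1, 30], 0], [[-11, 0.5, 35], 0], [[0, 0, 35], 0], [[0, 0, 0], 0], [[0, 0, 0], 0]],
[[[-2, 1, 20], 0], [[-2, 1, 20], 0]],[[[0, 2, 0], 0]])
p=np.array([.303,-.603,.231]);y=26.6
for c in ROWS:
    for s,t in c:
        p=p+Ty(y)@np.array(s)/1000;y-=t
    print(p.round(4),round(y,2))
E
python3 log.py
```

```text
[ 0.388  -0.3058  0.212 ] -8.6
[ 0.4716 -0.0105  0.172 ] -43.8
[0.4807 0.0279 0.17  ] -45.8
[0.4725 0.0493 0.17  ] -25.4
[ 0.4727 -0.1259  0.21  ] 29.8
[ 0.4728 -0.2797  0.21  ] 78.1
[ 0.4684 -0.3125  0.09  ] 78.1
[ 0.4696 -0.3168  0.05  ] 78.1
[ 0.4715 -0.3172  0.05  ] 78.1
```

Request:
{"api": "drive_tool", "payload": {
  "steps": [
    [[1,1,0],0],
    [[0,0,0],0],
    [[0,0,0],0],
    [[0,0,0],0],
    [[0,0,0],0],
    [[0,0,0],0]
  ],
  "jaw": 0.05,
  "force": 40
}}

```text
time: 5.33
tool_pos: [0.4716, -0.3166, 0.0506]
tcp_rot: [-2.438, -1.979, 0.001]
wrist_force: [-3.4, 0.7, 5.8]
width: 0.11
```

```bash
python3 - <<'E'
from h import *
from workcell import bot
st,i,im=shoot(bot,'wrist','k5');print(st['time'],st['tool_pos'],yawof(st),st['wrist_force'],st['width']*85)
im=cv2.convertScaleAbs(im,alpha=1.7,beta=10)
crop(im,250,180,140,110,5.6,'pics/k5c.png')
E
```

```text
5.3333 [ 0.47158841 -0.31663716  0.05059191] 78.13202433295275 [-3.41473693  0.74874978  5.83233709] 9.319290143836614
```

View pics/k5c.png

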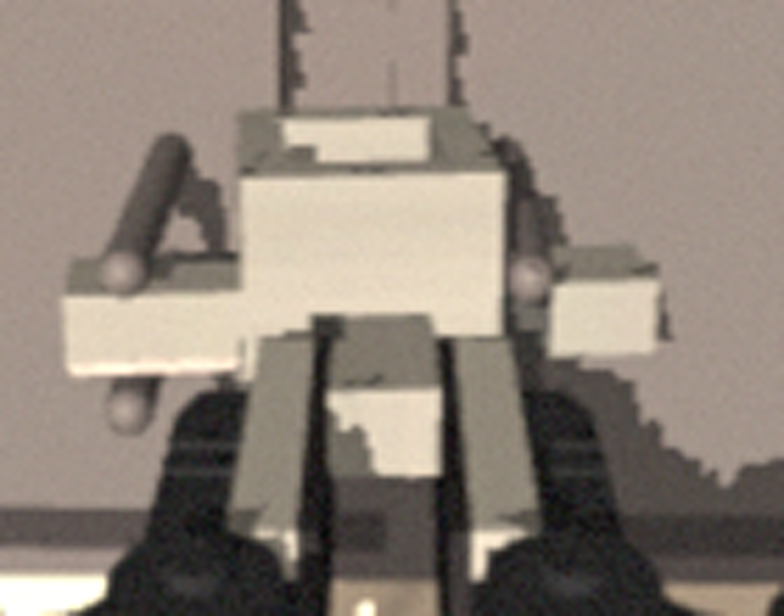

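Request:
{"api": "drive_tool", "payload": {
  "steps": [
    [[0,0,-20],0],
    [[0,0,-30],0],
    [[0,0,-35],0],
    [[0,0,-35],0],
    [[0,0,-20],0],
    [[0,0,0],0],
    [[0,0,0],0],
    [[0,0,0],0]
  ]
}}

```text
time: 6.05
tool_pos: [0.4714, -0.3162, 0.1888]
tcp_rot: [-2.438, -1.979, 0.001]
wrist_force: [-1.0, 0.0, -0.8]
width: 0.109
```

```bash
python3 - <<'E'
from h import *
from workcell import bot
st,i,im=load('k5')
T=Ty(yawof(st))
for uv in [(385,432),(440,388)]:
    X=onz(i,(250+uv[0]/5.6,180+uv[1]/5.6),.064);print(X,(T.T@(X-st['tool_pos'])*1000).round(1))
st,i,im=shoot(bot,'wrist','k6');print(st['time'],st['tool_pos'],yawof(st),st['wrist_force'],st['width']*85)
im=cv2.convertScaleAbs(im,alpha=1.7,beta=10)
crop(im,250,180,140,110,5.6,'pics/k6c.png')
s,i,im=shoot(bot,'scene','s6');crop(im,200,100,200,150,4,'pics/s6c.png')
E
```

```text
[ 0.47303845 -0.3104897   0.064     ] [  6.3   0.2 -13.4]
[ 0.47853893 -0.30733347  0.064     ] [ 10.5   4.9 -13.4]
6.05 [ 0.47137771 -0.31615581  0.18878239] 78.12709888858305 [-0.99401776  0.00507051 -0.75405986] 9.266044533869673
```

View pics/k6c.png

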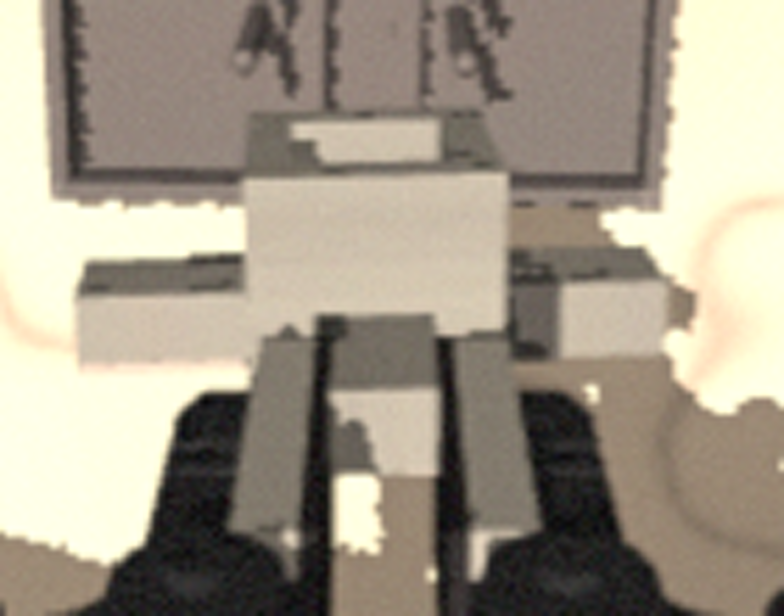

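View pics/s6c.png

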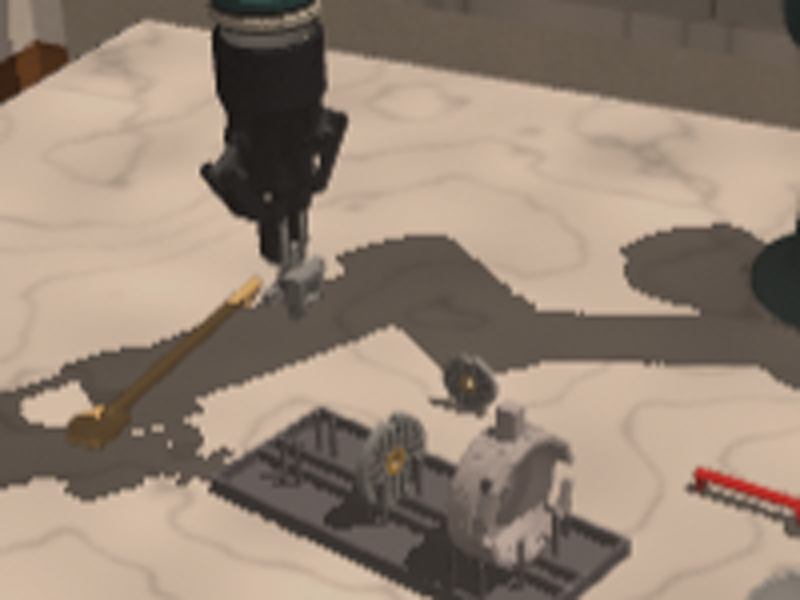

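```bash
cat >> h.py <<'E'
M0=np.array([.5381,.1389,.16]);TA=77.7
AX=np.array([np.cos(np.radians(TA)),np.sin(np.radians(TA)),0]);AY=np.array([-AX[1],AX[0],0])
def toM(X): d=np.array(X)-M0; return (np.array([d@AX,d@AY,d[2]])*1000).round(1)
def fromM(x,y,z): return M0+AX*x/1000+AY*y/1000+np.array([0,0,z/1000])
def here(bot):
    st=bot.read_state();print('t',st['time'],'M',toM(st['tool_pos']),'yaw',yawof(st).round(2),'F[ax,ay,z]',np.array([st['wrist_force']@AX,st['wrist_force']@AY,st['wrist_force'][2]]).round(1),'w',(st['width']*85).round(1));return st
E
python3 - <<'E'
from h import *
from workcell import bot
st=here(bot)
plan(st,fromM(-83,0,17),77.7)
E
```

```text
Traceback (most recent call last):
  File "h.py", line 55, in here
    st=bot.read_state();print('t',st['time'],'M',toM(st['tool_pos']),'yaw',yawof(st).round(2),'F[ax,ay,z]',np.array([st['wrist_force']@AX,st['wrist_force']@AY,st['wrist_force'][2]]).round(1),'w',(st['width']*85).round(1));return st
                                                                                                                                                                                                   ^^^^^^^^^^^^^^^^^^^^^^
AttributeError: 'float' object has no attribute 'round'
```

```bash
sed -i "s/(st\['width'\]\*85).round(1)/round(st['width']*85,1)/" h.py
python3 - <<'E'
from h import *
from workcell import bot
st=here(bot)
plan(st,fromM(-83,0,17),77.7)
E
```

```text
t 6.15 M [-458.6  -31.1   27.7] yaw 78.13 F[ax,ay,z] [ 0.4  1.1 -1.2] w 9.2
n 10 d [ 49.6 373.6 -10.7] dyaw -0.43
[[[37.6, -2.8, 1.1], 0.04], [[37.6, -2.9, 1.1], 0.04], [[37.6, -2.9, 1.1], 0.04], [[37.6, -2.9, 1.1], 0.04], [[37.6, -2.9, 1.1], 0.04], [[37.6, -3.0, 1.1], 0.04], [[37.6, -3.0, 1.1], 0.04], [[37.6, -3.0, 1.1], 0.04]]
[[[37.6, -3.1, 1.1], 0.04], [[37.6, -3.1, 1.1], 0.04]]
```

Request:
{"api": "drive_tool", "payload": {
  "steps": [
    [[10,-3,-25],0.4],
    [[25,-3,-15],0],
    [[38,-3,0],0],
    [[38,-3,0],0],
    [[38,-3,0],0],
    [[38,-3,0],0],
    [[38,-3,0],0],
    [[38,-3,0],0]
  ]
}}

```text
time: 6.82
tool_pos: [0.5033, -0.0527, 0.2282]
tcp_rot: [-2.445, -1.969, 0.003]
wrist_force: [1.2, -0.9, -1.4]
width: 0.109
```

Request:
{"api": "drive_tool", "payload": {
  "steps": [
    [[38,-3,0],0],
    [[35,-2,10],0],
    [[25,-2,18],0],
    [[12,0,15],0],
    [[3,0,8],0],
    [[0,0,0],0],
    [[0,0,0],0],
    [[0,0,0],0]
  ]
}}

```text
time: 7.48
tool_pos: [0.5218, 0.0562, 0.1795]
tcp_rot: [2.447, 1.97, -0.0]
wrist_force: [-0.3, 0.6, -1.7]
width: 0.109
```

```bash
python3 - <<'E'
from h import *
from workcell import bot
st=here(bot)
plan(st,fromM(-83,0,17),77.7)
st,i,im=shoot(bot,'wrist','k7')
im=cv2.convertScaleAbs(im,alpha=1.5,beta=10)
crop(im,200,100,240,200,3.3,'pics/k7c.png')
E
```

```text
t 7.4833 M [-84.2  -1.7  19.5] yaw 77.67 F[ax,ay,z] [ 0.6  0.5 -1.7] w 9.2
n 1 d [-1.4  1.6 -2.5] dyaw 0.03
[[[1.2, -1.7, 2.5], -0.03]]
```

View pics/k7c.png

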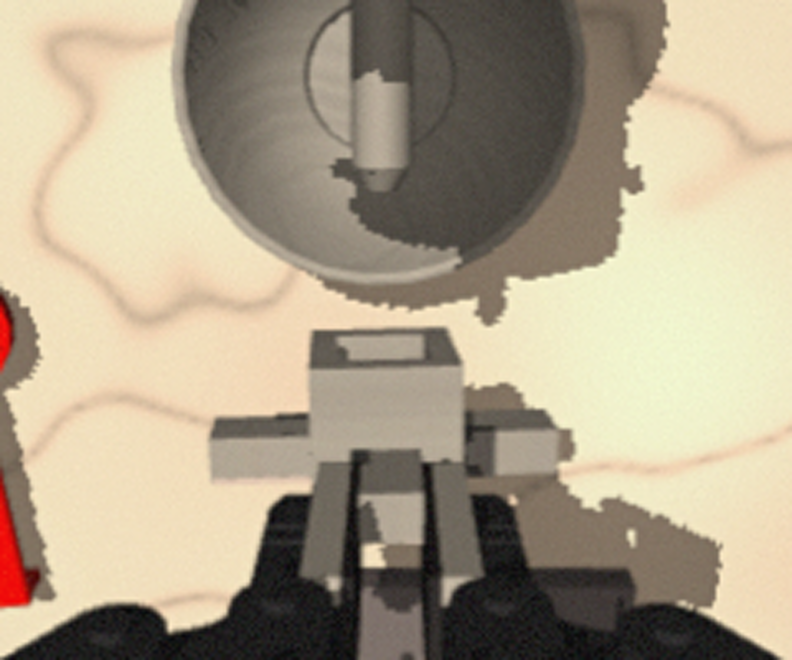

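Request:
{"api": "drive_tool", "payload": {
  "steps": [
    [[10,-1.2,2],0],
    [[12,0,0],0],
    [[8,0,0],0],
    [[5,0,0],0],
    [[0,0,0],0],
    [[0,0,0],0]
  ]
}}

```text
time: 8.03
tool_pos: [0.528, 0.0922, 0.1774]
tcp_rot: [2.445, 1.973, -0.0]
wrist_force: [-0.4, 0.4, -1.9]
width: 0.112
```

```bash
python3 - <<'E'
from h import *
from workcell import bot
st=here(bot)
st,i,im=shoot(bot,'wrist','k8')
im=cv2.convertScaleAbs(im,alpha=1.5,beta=10)
crop(im,240,100,160,120,5,'pics/k8c.png')
E
```

```text
t 8.0333 M [-47.7  -0.   17.4] yaw 77.8 F[ax,ay,z] [ 0.3  0.5 -1.9] w 9.5
```

View pics/k8c.png

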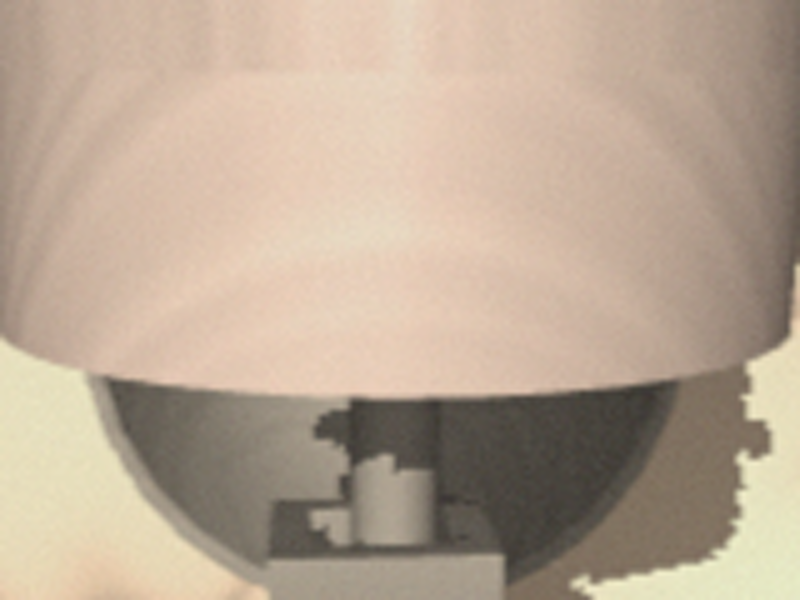

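Request:
{"api": "drive_tool", "payload": {
  "steps": [
    [[8,0.8,0],0],
    [[8,0,0],0],
    [[4,0,0],0],
    [[2,0,0],0],
    [[2,0,0],0],
    [[2,0,0],0],
    [[0,0,0],0],
    [[0,0,0],0]
  ]
}}

```text
time: 8.75
tool_pos: [0.5342, 0.1169, 0.1773]
tcp_rot: [2.446, 1.972, -0.0]
wrist_force: [0.1, -0.9, -0.8]
width: 0.109
```

```bash
python3 - <<'E'
from h import *
from workcell import bot
st=here(bot)
E
```

```text
t 8.75 M [-22.3  -0.8  17.3] yaw 77.74 F[ax,ay,z] [-0.8 -0.3 -0.8] w 9.3
```

Request:
{"api": "drive_tool", "payload": {
  "steps": [
    [[0,0,0],0],
    [[0,0,0],0],
    [[-5,0,0],0],
    [[-6,0,0],0],
    [[-5,0,0],0],
    [[0,0,0],0],
    [[0,0,0],0]
  ],
  "jaw": 0.26
}}

```text
time: 9.33
tool_pos: [0.5307, 0.1007, 0.1773]
tcp_rot: [2.447, 1.97, 0.0]
wrist_force: [0.7, 0.2, -0.0]
width: 0.259
```

```bash
python3 - <<'E'
from h import *
from workcell import bot
st=here(bot)
st,i,im=shoot(bot,'wrist','k9')
im=cv2.convertScaleAbs(im,alpha=1.5,beta=10)
crop(im,220,140,200,150,4,'pics/k9c.png')
E
```

```text
t 9.3333 M [-38.9  -0.9  17.3] yaw 77.67 F[ax,ay,z] [ 0.3 -0.6 -0. ] w 22.0
```

View pics/k9c.png

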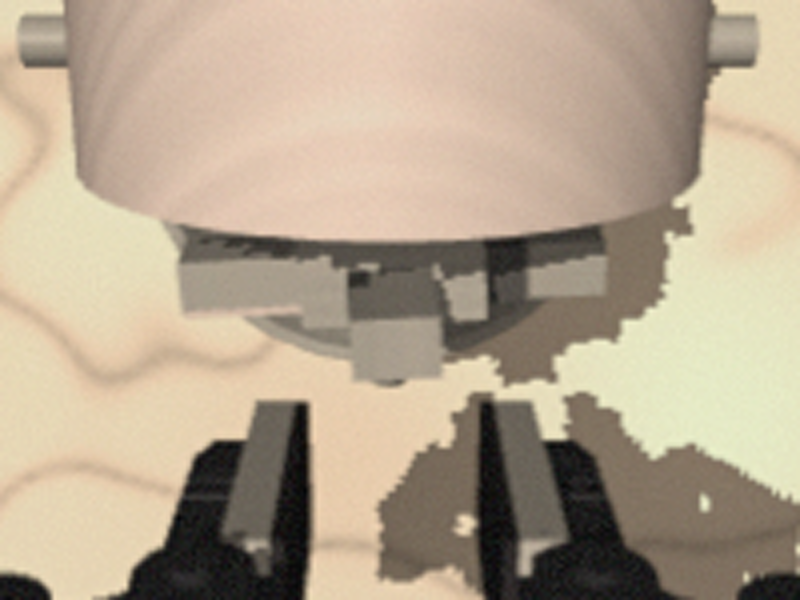

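Request:
{"api": "drive_tool", "payload": {
  "steps": [
    [[0,0,4],0],
    [[0,0,4],0],
    [[0,0,0],0],
    [[0,0,0],0],
    [[0,0,0],0]
  ],
  "jaw": 0.0
}}

```text
time: 9.8
tool_pos: [0.5307, 0.1014, 0.169]
tcp_rot: [-2.446, -1.971, 0.001]
wrist_force: [-0.2, 0.1, 0.7]
width: 0.002
```

```bash
python3 - <<'E'
from h import *
from workcell import bot
st0,i,im=load('k9')
for uv in [(353,318),(440,318),(355,380),(440,380),(180,260),(605,256)]: print(uv,toM(onz(i,(220+uv[0]/4,140+uv[1]/4),.188 if uv[1]>300 else .1655)))
st=here(bot)
E
```

```text
(353, 318) [-14.    3.9  28. ]
(440, 318) [-14.   -6.5  28. ]
(355, 380) [-22.    3.8  28. ]
(440, 380) [-22.   -6.6  28. ]
(180, 260) [-14.   28.4   5.5]
(605, 256) [-13.4 -30.    5.5]
t 9.8 M [-38.2  -0.7   9. ] yaw 77.74 F[ax,ay,z] [0.  0.2 0.7] w 0.2
```

Request:
{"api": "drive_tool", "payload": {
  "steps": [
    [[4,0,0],0],
    [[3,0,0],0],
    [[2,0,0],0],
    [[1,0,0],0],
    [[0,0,0],0],
    [[0,0,0],0]
  ]
}}

```text
time: 10.3
tool_pos: [0.533, 0.1098, 0.1697]
tcp_rot: [2.444, 1.971, -0.003]
wrist_force: [-1.9, -5.7, 3.2]
width: -0.004
```

```bash
python3 - <<'E'
from h import *
from workcell import bot
st=here(bot)
st,i,im=shoot(bot,'wrist','k10')
im=cv2.convertScaleAbs(im,alpha=1.5,beta=10)
crop(im,220,140,200,150,4,'pics/k10c.png')
E
```

```text
t 10.3 M [-29.5  -1.2   9.7] yaw 77.78 F[ax,ay,z] [-6.   0.6  3.2] w -0.3
```

View pics/k10c.png

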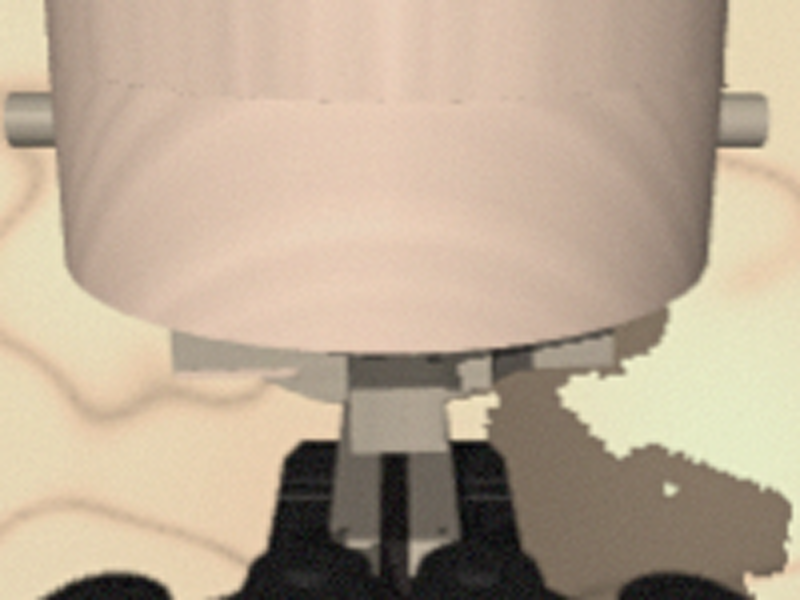

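Request:
{"api": "drive_tool", "payload": {
  "steps": [
    [[0.5,2,0],0],
    [[0,2,0],0],
    [[0,2,0.5],0],
    [[0,2,0.5],0],
    [[0,2,0.5],0],
    [[0,2,0.5],0],
    [[0,0,0],0],
    [[0,0,0],0]
  ]
}}

```text
time: 11.02
tool_pos: [0.5449, 0.1094, 0.1672]
tcp_rot: [-2.446, -1.971, -0.001]
wrist_force: [-1.1, -0.4, 0.2]
width: -0.001
```

```bash
python3 - <<'E'
from h import *
from workcell import bot
st=here(bot)
st,i,im=shoot(bot,'wrist','k11')
im=cv2.convertScaleAbs(im,alpha=1.5,beta=10)
crop(im,220,140,200,150,4,'pics/k11c.png')
E
```

```text
t 11.0167 M [-27.4 -12.9   7.2] yaw 77.73 F[ax,ay,z] [-0.6  1.   0.2] w -0.1
```

View pics/k11c.png

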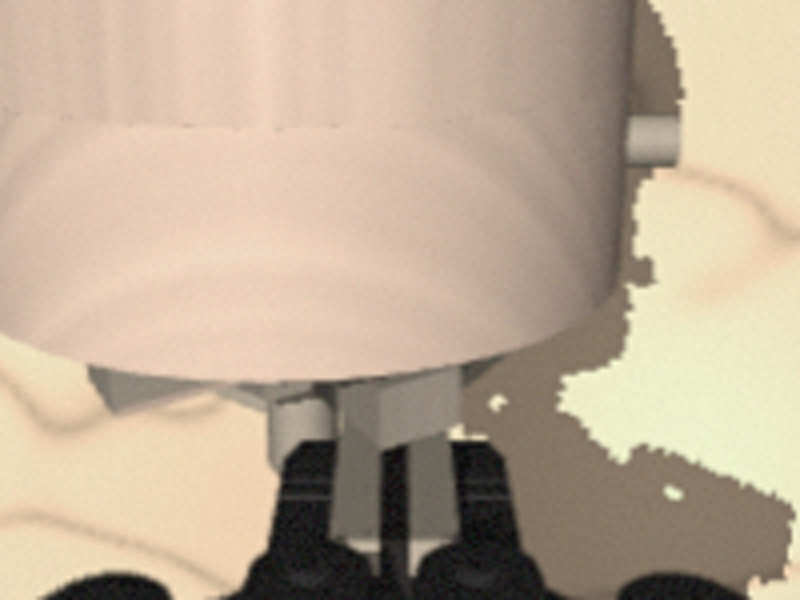

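Request:
{"api": "drive_tool", "payload": {
  "steps": [
    [[2,0,0],0],
    [[2,0,0],0],
    [[2,0,0],0],
    [[2,0,0],0],
    [[0,0,0],0],
    [[0,0,0],0]
  ]
}}

```text
time: 11.57
tool_pos: [0.5464, 0.1171, 0.1672]
tcp_rot: [-2.446, -1.972, 0.0]
wrist_force: [-0.1, 0.6, -0.2]
width: -0.0
```

```bash
python3 - <<'E'
from h import *
from workcell import bot
st=here(bot)
st,i,im=shoot(bot,'wrist','k12')
im=cv2.convertScaleAbs(im,alpha=1.5,beta=10)
crop(im,220,140,200,150,4,'pics/k12c.png')
E
```

```text
t 11.5667 M [-19.5 -12.8   7.2] yaw 77.75 F[ax,ay,z] [ 0.6  0.3 -0.2] w -0.0
```

View pics/k12c.png

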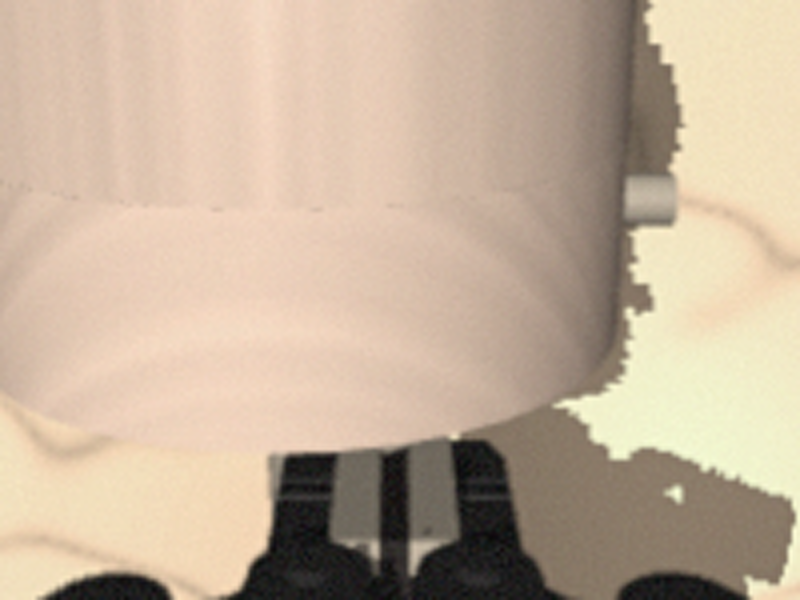

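Request:
{"api": "drive_tool", "payload": {
  "steps": [
    [[2,0,0],0],
    [[2,0,0],0],
    [[2,0,0],0],
    [[2,0,0],0],
    [[1,0,0],0],
    [[0,0,0],0],
    [[0,0,0],0]
  ]
}}

```text
time: 12.2
tool_pos: [0.5483, 0.1253, 0.1673]
tcp_rot: [2.446, 1.971, -0.001]
wrist_force: [-0.5, -3.5, 1.6]
width: 0.0
```

```bash
python3 - <<'E'
from h import *
from workcell import bot
st=here(bot)
E
```

```text
t 12.2 M [-11.2 -12.8   7.3] yaw 77.74 F[ax,ay,z] [-3.5 -0.3  1.6] w 0.0
```

```bash
python3 - <<'E'
from h import *
from workcell import bot
st=here(bot)
plan(st,(.4847,-.2368,.167),77.7)
E
```

```text
t 12.2 M [-11.2 -12.8   7.3] yaw 77.74 F[ax,ay,z] [-3.5 -0.3  1.6] w 0.0
n 10 d [-6.360e+01 -3.621e+02 -3.000e-01] dyaw -0.04
[[[-36.7, 1.5, 0.0], 0.0], [[-36.7, 1.5, 0.0], 0.0], [[-36.7, 1.5, 0.0], 0.0], [[-36.7, 1.5, 0.0], 0.0], [[-36.7, 1.5, 0.0], 0.0], [[-36.7, 1.5, 0.0], 0.0], [[-36.7, 1.5, 0.0], 0.0], [[-36.7, 1.5, 0.0], 0.0]]
[[[-36.7, 1.5, 0.0], 0.0], [[-36.7, 1.5, 0.0], 0.0]]
```

Request:
{"api": "drive_tool", "payload": {
  "steps": [
    [[-15,0,0],0],
    [[-30,0,-5],0],
    [[-38,2,-20],0],
    [[-38,2,-20],0],
    [[-38,2,-10],0],
    [[-38,2,0],0],
    [[-38,2,0],0],
    [[-38,2,0],0]
  ]
}}

```text
time: 12.87
tool_pos: [0.5018, -0.1435, 0.2218]
tcp_rot: [2.445, 1.97, 0.002]
wrist_force: [1.2, 0.6, 0.4]
width: -0.0
```

Request:
{"api": "drive_tool", "payload": {
  "steps": [
    [[-38,2,0],0],
    [[-30,2,20],0],
    [[-20,1,20],0],
    [[-6,0,15],0],
    [[0,0,0],0],
    [[0,0,0],0],
    [[0,0,0],0],
    [[0,0,0],0]
  ],
  "jaw": 1.0
}}

```text
time: 13.53
tool_pos: [0.4884, -0.234, 0.1676]
tcp_rot: [2.443, 1.971, 0.002]
wrist_force: [0.1, 0.0, -0.2]
width: 1.001
```

```bash
python3 - <<'E'
from h import *
from workcell import bot
st=here(bot)
st,i,im=shoot(bot,'wrist','p1')
print(st['tool_pos'])
im=cv2.convertScaleAbs(im,alpha=1.5,beta=10)
crop(im,210,130,200,150,4,'pics/p1c.png')
E
```

```text
t 13.5333 M [-374.9  -30.9    7.6] yaw 77.79 F[ax,ay,z] [ 0.  -0.  -0.2] w 85.1
[ 0.48839048 -0.23401749  0.1675657 ]
```

View pics/p1c.png

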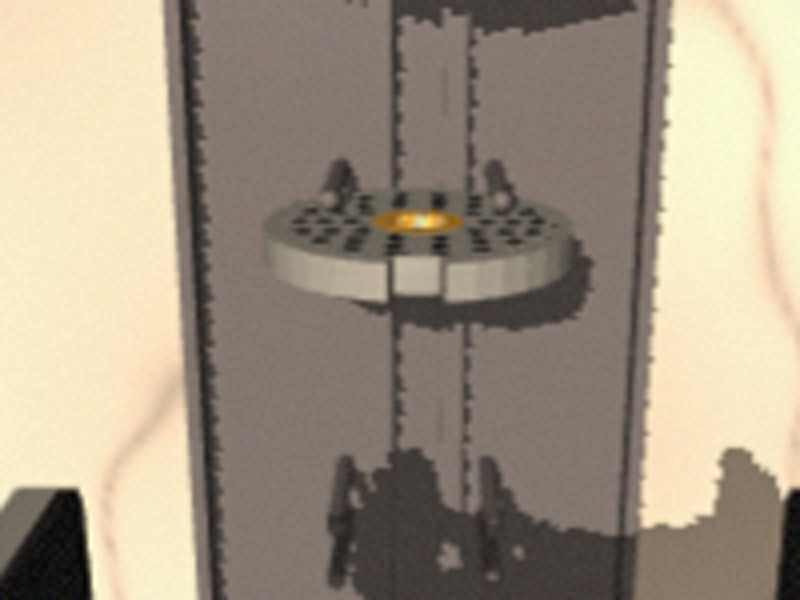

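```bash
python3 - <<'E'
from h import *
st,i,im=load('p1')
T=Ty(yawof(st))
for n,u,v,z in [('kf back',416,257,.0785),('kf front',416,295,.0785),('L back',265,232,.049),('L front',270,262,.049),('R back',575,235,.049),('R front',578,262,.049),('hole',420,221,.049)]:
    X=onz(i,(210+u/4,130+v/4),z);print(n,X.round(4),(T.T@(X-st['tool_pos'])*1000).round(1))
E
```

```text
kf back [ 0.4872 -0.2245  0.0785] [ 9.  -3.2 89.1]
kf front [ 0.4855 -0.2324  0.0785] [ 0.9 -3.2 89.1]
L back [ 0.4527 -0.2195  0.049 ] [  6.7 -37.9 118.6]
L front [ 0.4521 -0.2266  0.049 ] [ -0.5 -37.1 118.6]
R back [ 0.5218 -0.2352  0.049 ] [  5.9  32.9 118.6]
R front [ 0.5213 -0.2417  0.049 ] [ -0.5  33.8 118.6]
hole [ 0.4878 -0.2245  0.049 ] [  9.2  -2.5 118.6]
```

Request:
{"api": "drive_tool", "payload": {
  "steps": [
    [[-4,-2.4,25],0],
    [[0,0,40],0],
    [[0,0,40],0],
    [[0,0,25],0],
    [[0,0,10],0],
    [[0,0,4],0],
    [[0,0,0],0],
    [[0,0,0],0]
  ]
}}

```text
time: 14.25
tool_pos: [0.4861, -0.2384, 0.0241]
tcp_rot: [2.443, 1.97, 0.002]
wrist_force: [0.4, 0.0, 0.9]
width: 1.0
```

```bash
python3 - <<'E'
from h import *
from workcell import bot
st=here(bot)
st,i,im=shoot(bot,'wrist','p2')
print(st['tool_pos'])
im=cv2.convertScaleAbs(im,alpha=1.5,beta=10)
crop(im,160,180,310,220,2.5,'pics/p2c.png')
E
```

```text
t 14.25 M [-379.7  -29.6 -135.9] yaw 77.76 F[ax,ay,z] [ 0.1 -0.3  0.9] w 85.0
[ 0.48612257 -0.23836918  0.024111  ]
```

View pics/p2c.png

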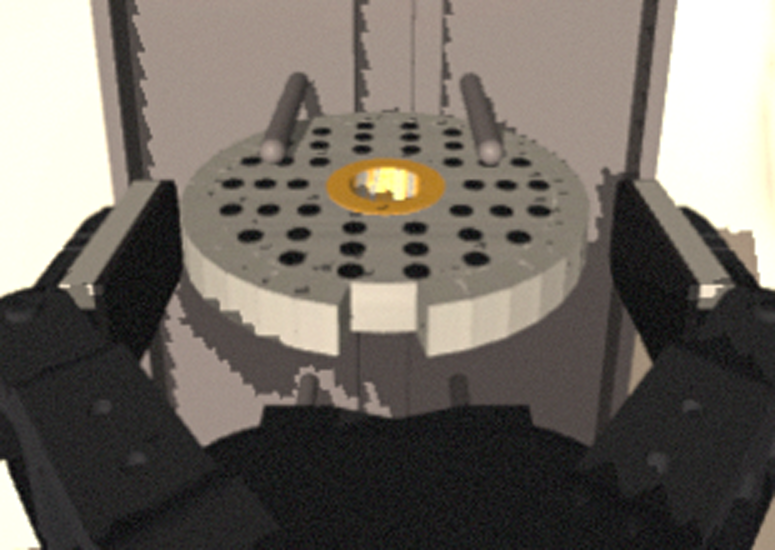

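Request:
{"api": "drive_tool", "payload": {
  "steps": [
    [[0,-1.5,0],0],
    [[0,0,0],0],
    [[0,0,0],0],
    [[0,0,0],0],
    [[0,0,0],0],
    [[0,0,0],0]
  ],
  "jaw": 0.7,
  "force": 50
}}

```text
time: 14.8
tool_pos: [0.4843, -0.2383, 0.0246]
tcp_rot: [2.444, 1.969, 0.002]
wrist_force: [-1.4, -0.1, 6.6]
width: 0.802
```

```bash
python3 - <<'E'
from h import *
from workcell import bot
st=here(bot)
st,i,im=shoot(bot,'wrist','p3')
print(st['tool_pos'])
im=cv2.convertScaleAbs(im,alpha=1.5,beta=10)
crop(im,160,180,310,220,2.5,'pics/p3c.png')
E
```

```text
t 14.8 M [-380.   -27.8 -135.4] yaw 77.72 F[ax,ay,z] [-0.4  1.4  6.6] w 68.2
[ 0.48425995 -0.23830566  0.0246064 ]
```

View pics/p3c.png

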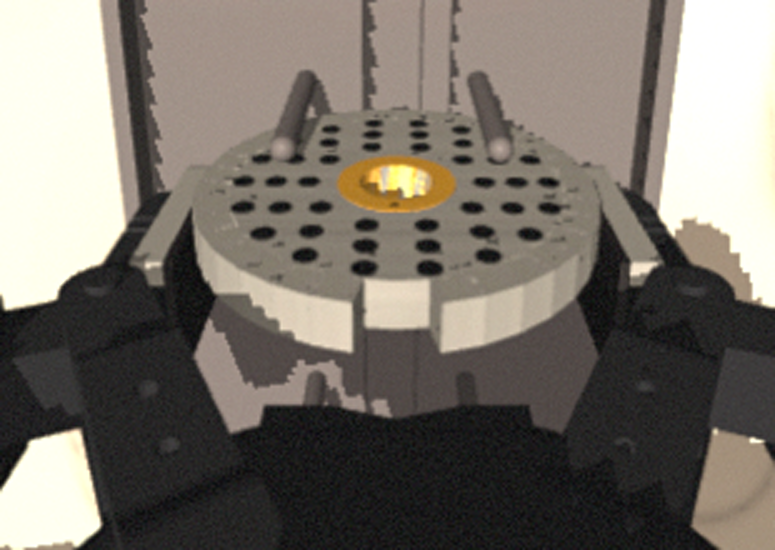

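Request:
{"api": "drive_tool", "payload": {
  "steps": [
    [[0,0,-10],0],
    [[0,0,-25],0],
    [[0,0,-40],0],
    [[0,0,-40],0],
    [[0,0,-40],0],
    [[0,0,-35],0],
    [[0,0,0],0],
    [[0,0,0],0]
  ]
}}

```text
time: 15.52
tool_pos: [0.4845, -0.2384, 0.2164]
tcp_rot: [2.441, 1.967, 0.005]
wrist_force: [0.0, 1.1, -2.7]
width: 0.803
```

```bash
python3 - <<'E'
from h import *
from workcell import bot
def ana(tag,pts,zt):
    st,i,im=load(tag);T=Ty(yawof(st))
    for (u,v),z in zip(pts,zt):
        X=onz(i,(160+u/2.5,180+v/2.5),st['tool_pos'][2]+z);print((T.T@(X-st['tool_pos'])*1000).round(1))
ana('p3',[(397,184),(398,280),(398,328)],[.0244,.0539,.0539])
st=here(bot)
st,i,im=shoot(bot,'wrist','p4')
im=cv2.convertScaleAbs(im,alpha=1.5,beta=10)
crop(im,160,180,310,220,2.5,'pics/p4c.png')
plan(st,fromM(-60,0,0),77.7)
E
```

```text
[ 13.9   0.  -24.4]
[ 14.3  -0.  -53.9]
[  6.3  -0.  -53.9]
t 15.5167 M [-380.1  -28.    56.4] yaw 77.73 F[ax,ay,z] [ 1.1  0.2 -2.7] w 68.2
n 9 d [ 40.8 318.7 -56.4] dyaw -0.03
[[[35.6, -3.1, 6.3], 0.0], [[35.6, -3.1, 6.3], 0.0], [[35.6, -3.1, 6.3], 0.0], [[35.6, -3.1, 6.3], 0.0], [[35.6, -3.1, 6.3], 0.0], [[35.6, -3.1, 6.3], 0.0], [[35.6, -3.1, 6.3], 0.0], [[35.6, -3.1, 6.3], 0.0]]
[[[35.6, -3.1, 6.3], 0.0]]
```

View pics/p4c.png

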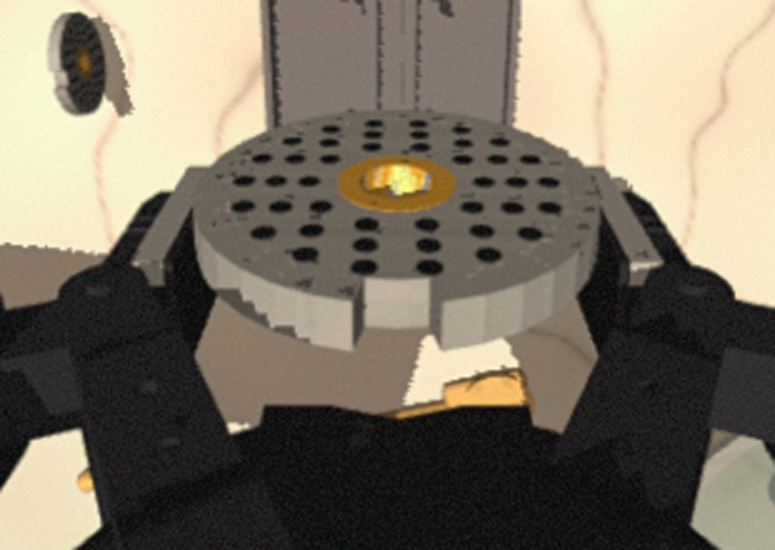

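Request:
{"api": "drive_tool", "payload": {
  "steps": [
    [[15,-3,0],0],
    [[30,-4,0],0],
    [[38,-4,0],0],
    [[38,-4,0],0],
    [[38,-4,0],0],
    [[38,-4,0],0],
    [[38,-4,5],0],
    [[30,-1,15],0]
  ]
}}

```text
time: 16.23
tool_pos: [0.5111, 0.0301, 0.1916]
tcp_rot: [-2.445, -1.972, -0.001]
wrist_force: [1.1, 0.3, -1.6]
width: 0.803
```

Request:
{"api": "drive_tool", "payload": {
  "steps": [
    [[20,0,20],0],
    [[10,0,20],0],
    [[0,0,15],0],
    [[0,0,6],0],
    [[0,0,0],0],
    [[0,0,0],0],
    [[0,0,0],0]
  ]
}}

```text
time: 16.82
tool_pos: [0.5184, 0.0564, 0.1315]
tcp_rot: [2.447, 1.97, 0.001]
wrist_force: [0.1, -0.9, -1.1]
width: 0.802
```

```bash
python3 - <<'E'
from h import *
from workcell import bot
st=here(bot)
plan(st,fromM(-70,0,-24.4),77.7)
st,i,im=shoot(bot,'wrist','p5')
im=cv2.convertScaleAbs(im,alpha=1.5,beta=10)
crop(im,160,130,310,240,2.5,'pics/p5c.png')
E
```

```text
t 16.8167 M [-84.8   1.7 -28.5] yaw 77.69 F[ax,ay,z] [-0.8 -0.3 -1.1] w 68.1
n 1 d [ 4.8 14.1  4.1] dyaw 0.01
[[[14.8, 1.7, -4.1], -0.01]]
```

View pics/p5c.png

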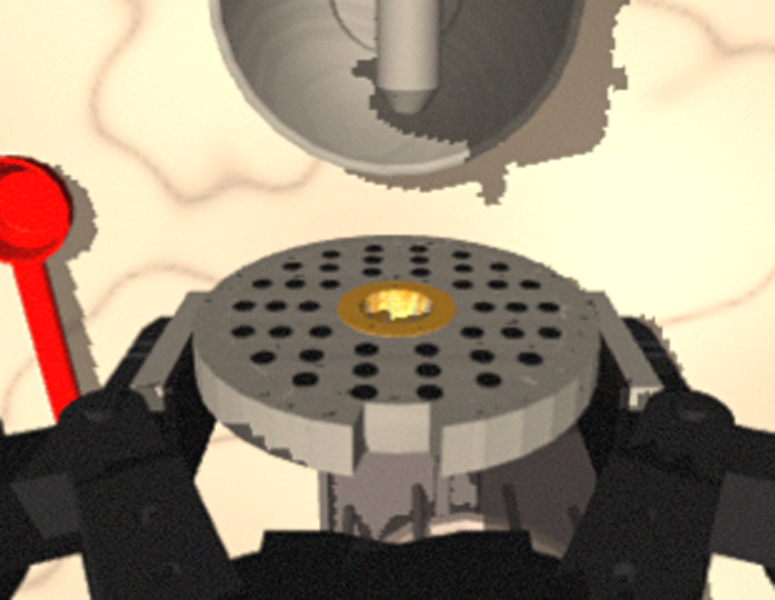

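Request:
{"api": "drive_tool", "payload": {
  "steps": [
    [[5,1.8,-4],0],
    [[8,0,0],0],
    [[4,0,0],0],
    [[0,0,0],0],
    [[0,0,0],0],
    [[0,0,0],0]
  ]
}}

```text
time: 17.37
tool_pos: [0.5233, 0.0732, 0.1351]
tcp_rot: [2.446, 1.972, -0.0]
wrist_force: [0.1, -0.0, -1.4]
width: 0.798
```

```bash
python3 - <<'E'
from h import *
from workcell import bot
st=here(bot)
st,i,im=shoot(bot,'wrist','p6')
im=cv2.convertScaleAbs(im,alpha=1.5,beta=10)
crop(im,220,150,200,150,4,'pics/p6c.png')
E
```

```text
t 17.3667 M [-67.3   0.4 -24.9] yaw 77.76 F[ax,ay,z] [-0.  -0.1 -1.4] w 67.8
```

View pics/p6c.png

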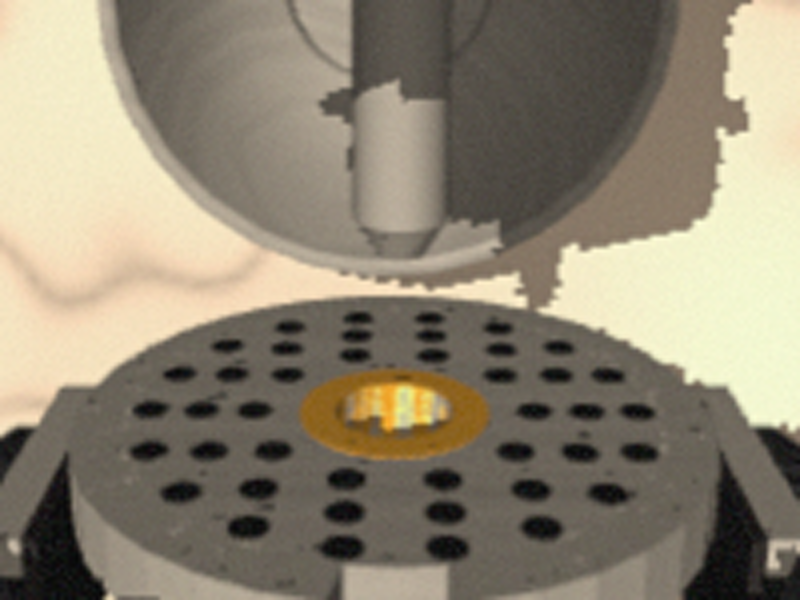

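Request:
{"api": "drive_tool", "payload": {
  "steps": [
    [[8,0.4,0],0],
    [[8,0,0],0],
    [[4,0,0],0],
    [[4,0,0],0],
    [[3,0,0],0],
    [[0,0,0],0],
    [[0,0,0],0]
  ]
}}

```text
time: 18.0
tool_pos: [0.5295, 0.0996, 0.135]
tcp_rot: [2.445, 1.972, -0.0]
wrist_force: [-0.3, 0.0, -1.3]
width: 0.799
```

```bash
python3 - <<'E'
from h import *
from workcell import bot
st=here(bot)
st,i,im=shoot(bot,'wrist','p7')
im=cv2.convertScaleAbs(im,alpha=1.5,beta=10)
crop(im,220,150,200,150,4,'pics/p7c.png')
E
```

```text
t 18.0 M [-40.2  -0.  -25. ] yaw 77.77 F[ax,ay,z] [-0.   0.3 -1.3] w 67.9
```

View pics/p7c.png

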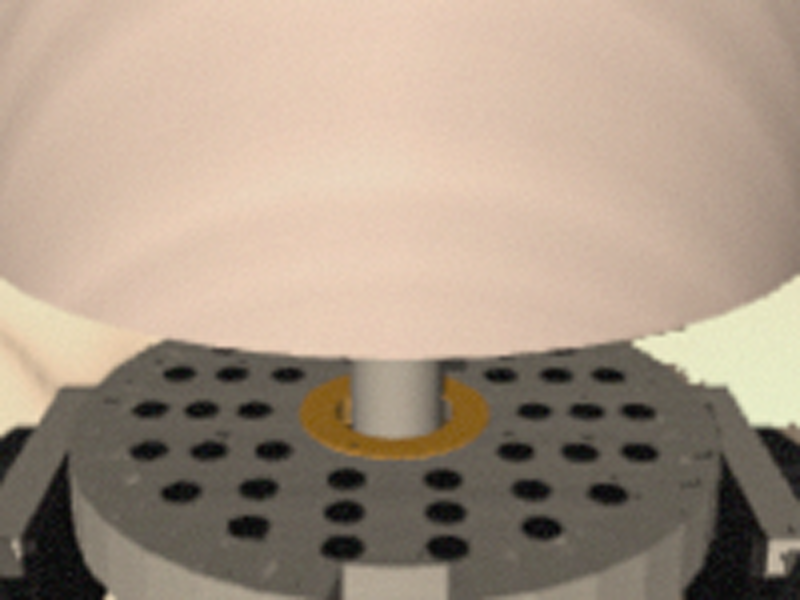

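Request:
{"api": "drive_tool", "payload": {
  "steps": [
    [[5,0.3,0],0],
    [[5,0,0],0],
    [[4,0,0],0],
    [[3,0,0],0],
    [[3,0,0],0],
    [[2,0,0],0],
    [[0,0,0],0],
    [[0,0,0],0]
  ]
}}

```text
time: 18.72
tool_pos: [0.5345, 0.1209, 0.135]
tcp_rot: [-2.446, -1.972, 0.0]
wrist_force: [0.1, -1.0, -2.5]
width: 0.807
```

```bash
python3 - <<'E'
from h import *
from workcell import bot
st=here(bot)
st,i,im=shoot(bot,'wrist','p8')
im=cv2.convertScaleAbs(im,alpha=1.5,beta=10)
crop(im,220,200,200,150,4,'pics/p8c.png')
E
```

```text
t 18.7167 M [-18.3  -0.3 -25. ] yaw 77.75 F[ax,ay,z] [-1.  -0.4 -2.5] w 68.6
```

View pics/p8c.png

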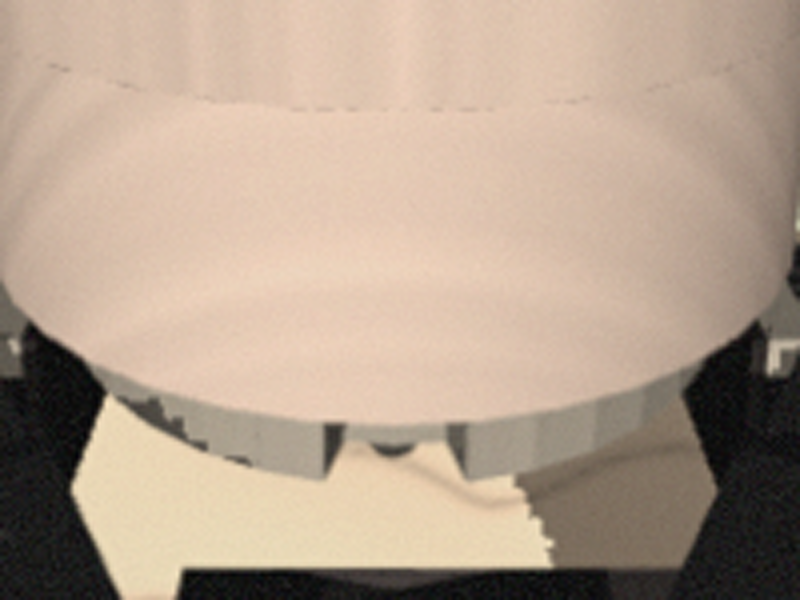

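Request:
{"api": "drive_tool", "payload": {
  "steps": [
    [[2,0,0],0],
    [[2,0,0],0],
    [[1,0,0],0],
    [[1,0,0],0],
    [[0,0,0],0],
    [[0,0,0],0]
  ]
}}

```text
time: 19.27
tool_pos: [0.5358, 0.1267, 0.135]
tcp_rot: [-2.446, -1.971, -0.0]
wrist_force: [0.1, 0.2, -2.0]
width: 0.804
```

```bash
python3 - <<'E'
from h import *
from workcell import bot
st=here(bot)
E
```

```text
t 19.2667 M [-12.4  -0.4 -25. ] yaw 77.74 F[ax,ay,z] [ 0.2 -0.  -2. ] w 68.4
```

Request:
{"api": "drive_tool", "payload": {
  "steps": [
    [[1,0,0],0],
    [[1,0,0],0],
    [[1,0,0],0],
    [[0,0,0],0],
    [[0,0,0],0]
  ]
}}

```text
time: 19.68
tool_pos: [0.5359, 0.1276, 0.135]
tcp_rot: [2.443, 1.971, -0.005]
wrist_force: [-1.8, -8.1, -0.2]
width: 0.801
```

```bash
python3 - <<'E'
from h import *
from workcell import bot
st=here(bot)
st,i,im=shoot(bot,'wrist','p9')
im=cv2.convertScaleAbs(im,alpha=1.5,beta=10)
crop(im,220,200,200,150,4,'pics/p9c.png')
st,i,im=shoot(bot,'scene','sp9')
crop(im,360,160,160,110,5,'pics/sp9c.png')
E
```

```text
t 19.6833 M [-11.5  -0.3 -25. ] yaw 77.8 F[ax,ay,z] [-8.3  0.1 -0.2] w 68.1
```

View pics/p9c.png

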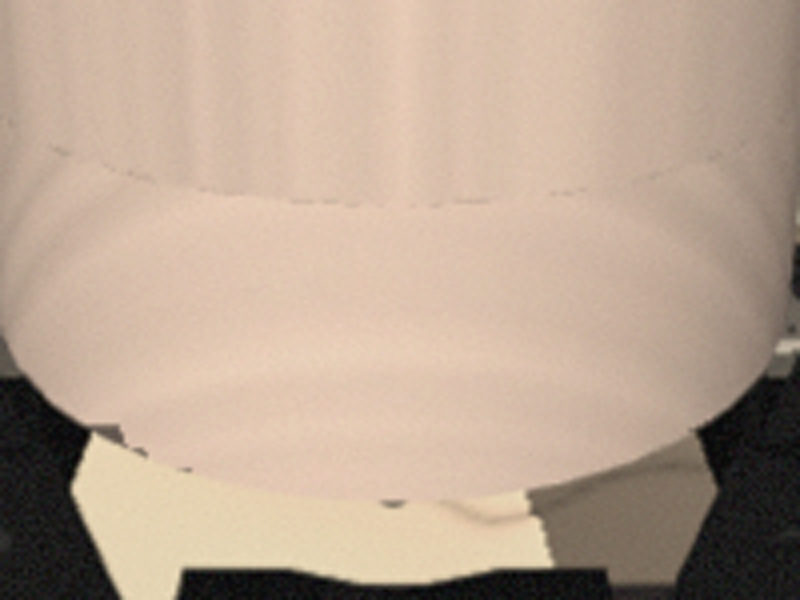

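View pics/sp9c.png

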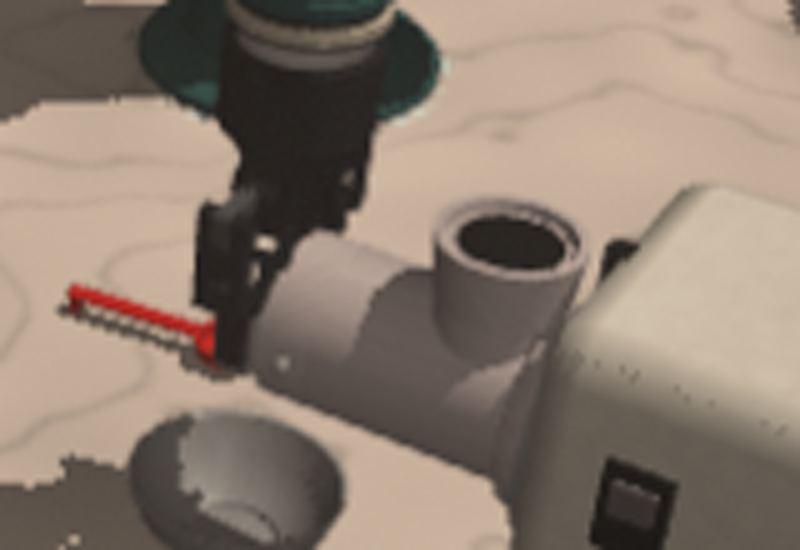

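Request:
{"api": "drive_tool", "payload": {
  "steps": [
    [[0,0,0],0],
    [[0,0,0],0],
    [[-6,0,0],0],
    [[-6,0,0],0],
    [[-4,0,0],0],
    [[0,0,0],0]
  ],
  "jaw": 0.95
}}

```text
time: 20.28
tool_pos: [0.5333, 0.1133, 0.1355]
tcp_rot: [2.447, 1.97, 0.001]
wrist_force: [-0.2, -0.0, -0.3]
width: 0.95
```

Request:
{"api": "drive_tool", "payload": {
  "steps": [
    [[0,0,-5],0],
    [[0,0,-5],0],
    [[0,0,0],0],
    [[0,0,0],0],
    [[0,0,0],0]
  ],
  "jaw": 0.45
}}

```text
time: 20.7
tool_pos: [0.5333, 0.1142, 0.1454]
tcp_rot: [2.446, 1.971, 0.001]
wrist_force: [-0.3, 0.0, 0.4]
width: 0.447
```

```bash
python3 - <<'E'
from h import *
from workcell import bot
st=here(bot)
st,i,im=shoot(bot,'wrist','p10')
im=cv2.convertScaleAbs(im,alpha=1.5,beta=10)
crop(im,220,170,200,150,4,'pics/p10c.png')
E
```

```text
t 20.7 M [-25.2  -0.5 -14.6] yaw 77.75 F[ax,ay,z] [-0.   0.3  0.4] w 38.0
```

View pics/p10c.png

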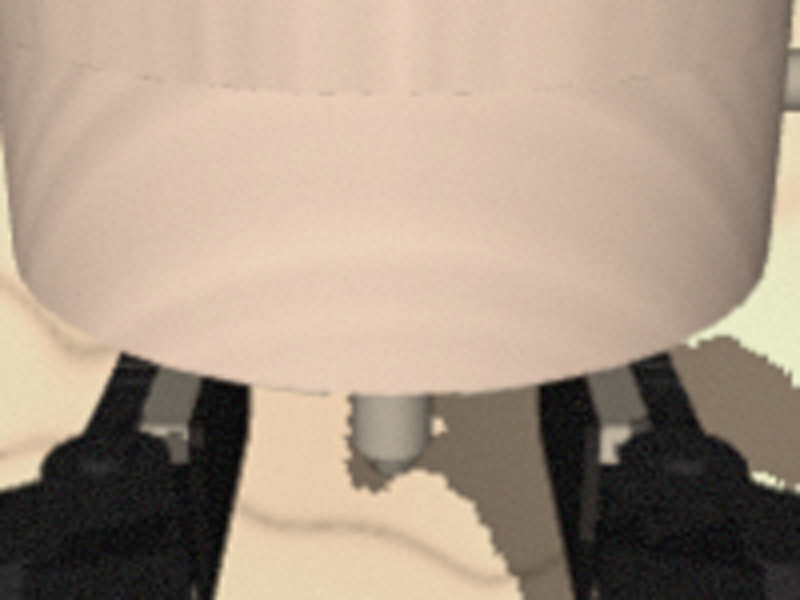

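Request:
{"api": "drive_tool", "payload": {
  "steps": [
    [[4,0,0],0],
    [[3,0,0],0],
    [[2,0,0],0],
    [[1,0,0],0],
    [[1,0,0],0],
    [[0,0,0],0],
    [[0,0,0],0]
  ]
}}

```text
time: 21.33
tool_pos: [0.5348, 0.123, 0.1449]
tcp_rot: [2.444, 1.971, -0.005]
wrist_force: [-2.2, -7.4, 1.6]
width: 0.445
```

```bash
python3 - <<'E'
from h import *
from workcell import bot
st=here(bot)
E
```

```text
t 21.3333 M [-16.2  -0.2 -15.1] yaw 77.75 F[ax,ay,z] [-7.7  0.6  1.6] w 37.8
```

Request:
{"api": "drive_tool", "payload": {
  "steps": [
    [[1,0,0],0],
    [[1,0,0],0],
    [[1,0,0],0],
    [[0,0,0],0]
  ]
}}

```text
time: 21.67
tool_pos: [0.5348, 0.123, 0.1449]
tcp_rot: [2.441, 1.969, -0.013]
wrist_force: [-3.5, -16.8, 5.9]
width: 0.449
```

```bash
python3 - <<'E'
from h import *
from workcell import bot
st=here(bot)
E
```

```text
t 21.6667 M [-16.3  -0.2 -15.1] yaw 77.78 F[ax,ay,z] [-17.2  -0.2   5.9] w 38.2
```

```bash
python3 - <<'E'
from h import *
from workcell import bot
st=bot.read_state()
print(toM((.5101,-.1236,.2)));plan(st,(.5101,-.13,.2),77.7)
E
```

```text
[-262.4  -28.6   40. ]
n 7 d [ -24.7 -253.    55.1] dyaw -0.08
[[[-36.1, 4.2, -7.9], 0.01], [[-36.1, 4.2, -7.9], 0.01], [[-36.1, 4.2, -7.9], 0.01], [[-36.1, 4.2, -7.9], 0.01], [[-36.1, 4.2, -7.9], 0.01], [[-36.1, 4.2, -7.9], 0.01], [[-36.1, 4.2, -7.9], 0.01]]
```

Request:
{"api": "drive_tool", "payload": {
  "steps": [
    [[-12,0,0],0],
    [[-30,0,0],0],
    [[-38,5,-10],0],
    [[-38,5,-20],0],
    [[-38,5,-20],0],
    [[-38,5,-5],0],
    [[-30,5,0],0],
    [[-20,3,0],0]
  ]
}}

```text
time: 22.33
tool_pos: [0.5121, -0.1167, 0.1998]
tcp_rot: [2.446, 1.968, 0.002]
wrist_force: [0.3, 0.6, -0.1]
width: 0.451
```

Request:
{"api": "drive_tool", "payload": {
  "steps": [
    [[-10,0,0],0],
    [[-2,0,0],0],
    [[0,0,0],0],
    [[0,0,0],0]
  ],
  "jaw": 0.35
}}

```text
time: 22.67
tool_pos: [0.5091, -0.1246, 0.1983]
tcp_rot: [-2.445, -1.971, -0.0]
wrist_force: [0.1, 1.2, 0.0]
width: 0.352
```

```bash
python3 - <<'E'
from h import *
from workcell import bot
st=here(bot);print(st['tool_pos'])
st,i,im=shoot(bot,'wrist','g1')
im=cv2.convertScaleAbs(im,alpha=1.5,beta=10)
crop(im,200,110,240,190,3.3,'pics/g1c.png')
E
```

```text
t 22.6667 M [-263.6  -27.8   38.3] yaw 77.76 F[ax,ay,z] [1.2 0.2 0. ] w 29.9
[ 0.50911967 -0.124592    0.19827661]
```

View pics/g1c.png

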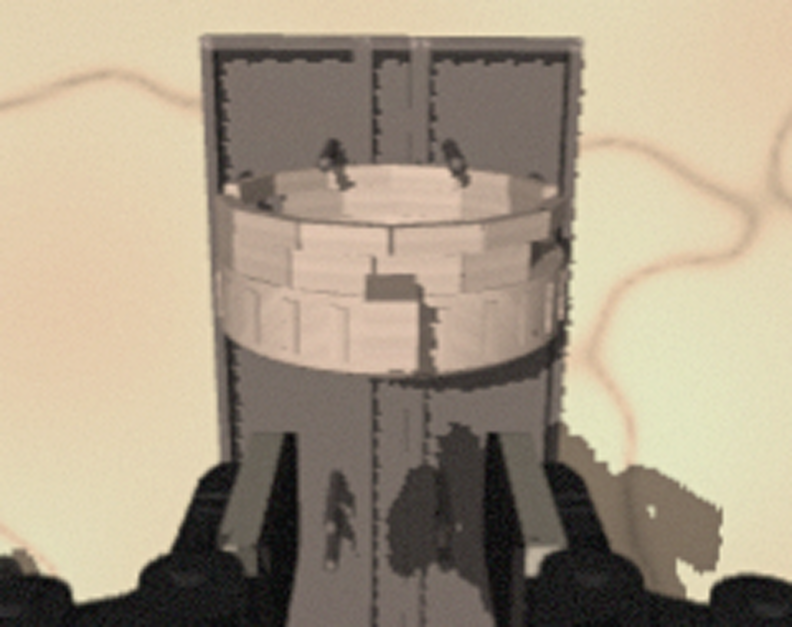

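```bash
python3 - <<'E'
from h import *
st,i,im=load('g1');T=Ty(yawof(st))
for n,u,v,z in [('lever c',392,334,.136),('back L',367,300,.136),('back R',418,300,.136),('base L',367,274,.114),('ring rear top',390,226,.114),('ring front top',425,374,.113),('L',225,330,.064),('R',560,320,.064)]:
    X=onz(i,(200+u/3.3,110+v/3.3),z);print(n,X.round(4),(T.T@(X-st['tool_pos'])*1000).round(1))
E
```

```text
lever c [ 0.5103 -0.1209  0.136 ] [ 3.9  0.3 62.3]
back L [ 0.5066 -0.112   0.136 ] [11.8 -5.2 62.3]
back R [ 0.5175 -0.1144  0.136 ] [11.8  6.1 62.3]
base L [ 0.5061 -0.1121  0.114 ] [11.6 -5.6 84.3]
ring rear top [ 0.514  -0.1017  0.114 ] [23.4 -0.1 84.3]
ring front top [ 0.5145 -0.1408  0.113 ] [-14.7   8.7  85.3]
L [ 0.4565 -0.1334  0.064 ] [-19.7 -49.6 134.3]
R [ 0.5553 -0.1516  0.064 ] [-16.6  50.8 134.3]
```

Request:
{"api": "drive_tool", "payload": {
  "steps": [
    [[4,0.4,20],0],
    [[0,0,30],0],
    [[0,0,20],0],
    [[0,0,8],0],
    [[0,0,2],0],
    [[0,0,0],0],
    [[0,0,0],0]
  ]
}}

```text
time: 23.3
tool_pos: [0.5116, -0.1217, 0.1199]
tcp_rot: [2.444, 1.971, 0.002]
wrist_force: [0.3, 0.1, 0.1]
width: 0.351
```

```bash
python3 - <<'E'
from h import *
from workcell import bot
st=here(bot);print(st['tool_pos'])
st,i,im=shoot(bot,'wrist','g2')
im=cv2.convertScaleAbs(im,alpha=1.5,beta=10)
crop(im,220,150,200,150,4,'pics/g2c.png')
E
```

```text
t 23.3 M [-260.3  -29.6  -40.1] yaw 77.77 F[ax,ay,z] [ 0.1 -0.3  0.1] w 29.8
[ 0.51159933 -0.12168982  0.11991547]
```

View pics/g2c.png

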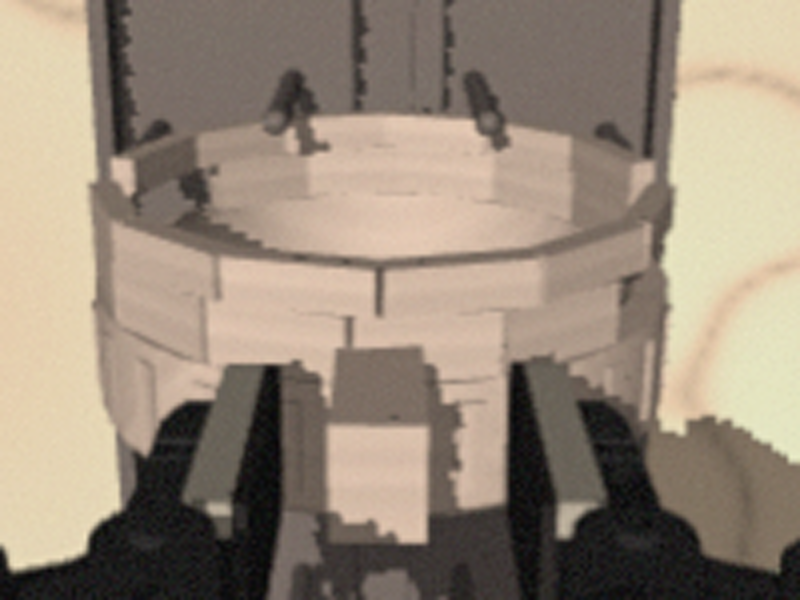

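```bash
python3 - <<'E'
from h import *
st,i,im=load('g2');T=Ty(yawof(st))
for u,v in [(378,482),(328,424),(428,540)]:
    X=onz(i,(220+u/4,150+v/4),.136);print((T.T@(X-st['tool_pos'])*1000).round(1))
E
```

```text
[  0.5  -2.  -16.1]
[  8.3  -7.9 -16.1]
[ -7.6   4.2 -16.1]
```

Request:
{"api": "drive_tool", "payload": {
  "steps": [
    [[0,-1.7,2],0],
    [[0,0,0],0],
    [[0,0,0],0]
  ]
}}

```text
time: 23.6
tool_pos: [0.5091, -0.1216, 0.1173]
tcp_rot: [2.446, 1.971, 0.001]
wrist_force: [-0.4, -0.4, -0.2]
width: 0.351
```

Request:
{"api": "drive_tool", "payload": {
  "steps": [
    [[0,0,0],0],
    [[0,0,0],0],
    [[0,0,0],0],
    [[0,0,0],0]
  ],
  "jaw": 0.05,
  "force": 60
}}

```text
time: 23.93
tool_pos: [0.5093, -0.1216, 0.1171]
tcp_rot: [2.446, 1.971, 0.001]
wrist_force: [-0.3, 0.9, 3.2]
width: 0.122
```

```bash
python3 - <<'E'
from h import *
from workcell import bot
st=here(bot);print(st['tool_pos'])
st,i,im=shoot(bot,'wrist','g3')
im=cv2.convertScaleAbs(im,alpha=1.5,beta=10)
crop(im,220,150,200,150,4,'pics/g3c.png')
E
```

```text
t 23.9333 M [-260.7  -27.3  -42.9] yaw 77.73 F[ax,ay,z] [0.8 0.5 3.2] w 10.4
[ 0.509269   -0.12163804  0.11712312]
```

View pics/g3c.png

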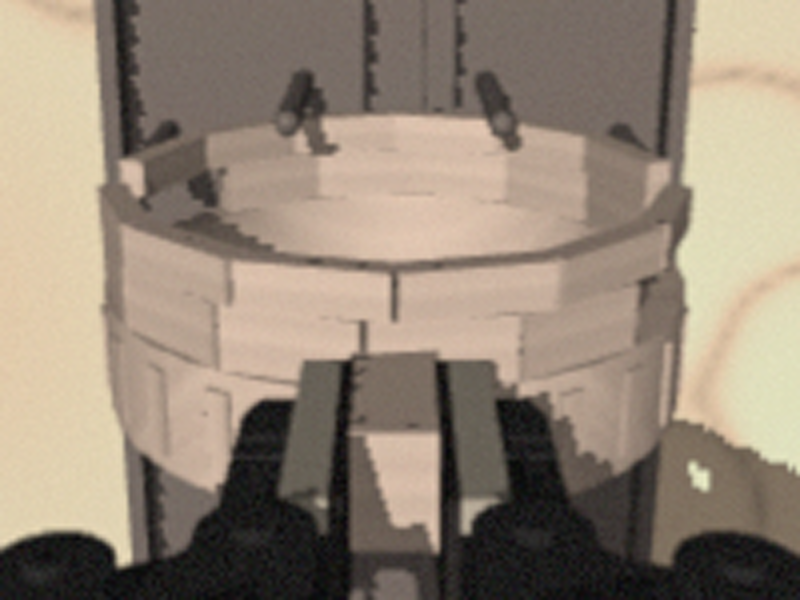

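Request:
{"api": "drive_tool", "payload": {
  "steps": [
    [[0,0,-10],0],
    [[0,0,-20],0],
    [[0,0,-30],0],
    [[0,0,-25],0],
    [[0,0,-11],0],
    [[0,0,0],0],
    [[0,0,0],0],
    [[0,0,0],0]
  ]
}}

```text
time: 24.65
tool_pos: [0.5074, -0.1212, 0.2106]
tcp_rot: [-2.444, -1.97, 0.003]
wrist_force: [-0.5, 0.6, -1.3]
width: 0.119
```

```bash
python3 - <<'E'
from h import *
from workcell import bot
st=here(bot)
st,i,im=shoot(bot,'wrist','g4')
im=cv2.convertScaleAbs(im,alpha=1.5,beta=10)
crop(im,220,150,200,150,4,'pics/g4c.png')
plan(st,fromM(-70,0,53.1),77.7)
E
```

```text
t 24.65 M [-260.6  -25.4   50.6] yaw 77.73 F[ax,ay,z] [ 0.5  0.7 -1.3] w 10.1
n 5 d [ 15.7 191.7   2.5] dyaw -0.03
[[[38.1, -5.1, -0.5], 0.01], [[38.1, -5.1, -0.5], 0.01], [[38.1, -5.1, -0.5], 0.01], [[38.1, -5.1, -0.5], 0.01], [[38.1, -5.1, -0.5], 0.01]]
```

View pics/g4c.png

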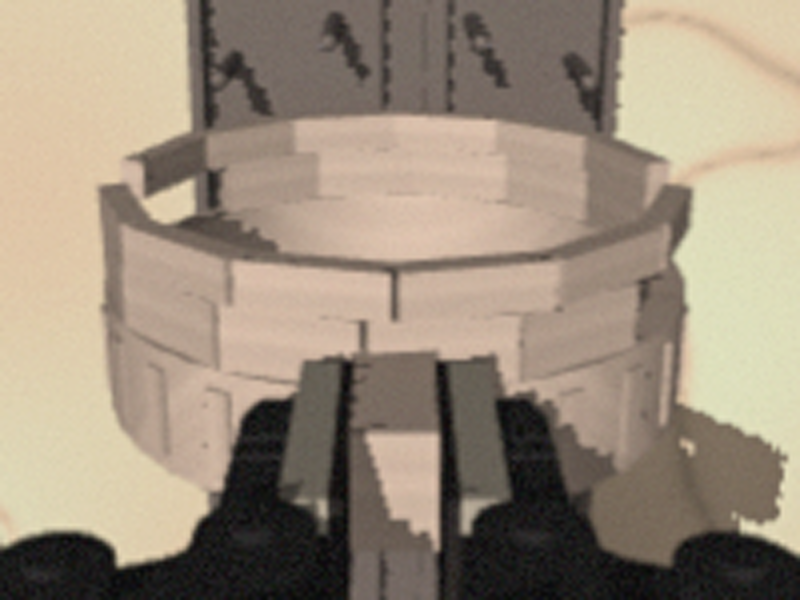

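Request:
{"api": "drive_tool", "payload": {
  "steps": [
    [[15,-5,-1],0],
    [[30,-5,-1],0],
    [[38,-5,-0.5],0],
    [[38,-5,0],0],
    [[35,-5,0],0],
    [[22,0,0],0],
    [[10,0,0],0],
    [[3,0,0],0]
  ]
}}

```text
time: 25.37
tool_pos: [0.5241, 0.072, 0.2133]
tcp_rot: [-2.442, -1.973, 0.004]
wrist_force: [0.4, -0.6, -1.6]
width: 0.124
```

Request:
{"api": "drive_tool", "payload": {
  "steps": [
    [[0,0,0],0],
    [[0,0,0],0],
    [[0,0,0],0]
  ]
}}

```text
time: 25.62
tool_pos: [0.5246, 0.0691, 0.2146]
tcp_rot: [-2.447, -1.97, 0.002]
wrist_force: [-0.2, 0.3, -1.7]
width: 0.123
```

```bash
python3 - <<'E'
from h import *
from workcell import bot
st=here(bot)
st,i,im=shoot(bot,'wrist','g5')
im=cv2.convertScaleAbs(im,alpha=1.5,beta=10)
crop(im,190,50,260,190,3,'pics/g5c.png')
plan(st,fromM(-70,0,53.1),77.7)
E
```

```text
t 25.6167 M [-71.   -1.7  54.6] yaw 77.65 F[ax,ay,z] [ 0.2  0.3 -1.7] w 10.4
n 1 d [-1.4  1.4 -1.5] dyaw 0.05
[[[1.0, -1.7, 1.5], -0.05]]
```

View pics/g5c.png

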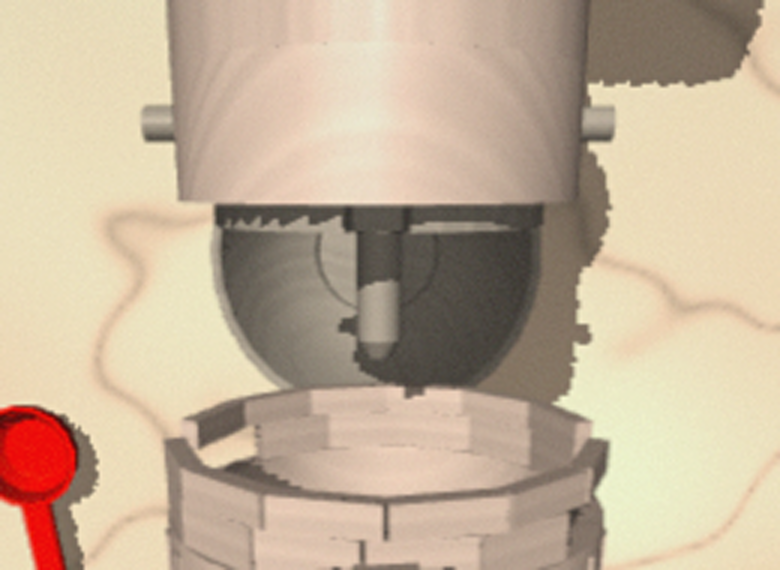

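Request:
{"api": "drive_tool", "payload": {
  "steps": [
    [[8,-1.7,1.5],0],
    [[12,0,0],0],
    [[10,0,0],0],
    [[6,0,0],0],
    [[3,0,0],0],
    [[0,0,0],0],
    [[0,0,0],0],
    [[0,0,0],0]
  ]
}}

```text
time: 26.33
tool_pos: [0.5315, 0.1089, 0.2135]
tcp_rot: [2.446, 1.972, -0.001]
wrist_force: [-0.4, -0.4, -1.9]
width: 0.12
```

```bash
python3 - <<'E'
from h import *
from workcell import bot
st=here(bot)
st,i,im=shoot(bot,'wrist','g6')
im=cv2.convertScaleAbs(im,alpha=1.5,beta=10)
crop(im,190,100,260,190,3,'pics/g6c.png')
E
```

```text
t 26.3333 M [-30.7   0.1  53.5] yaw 77.75 F[ax,ay,z] [-0.5  0.3 -1.9] w 10.2
```

View pics/g6c.png

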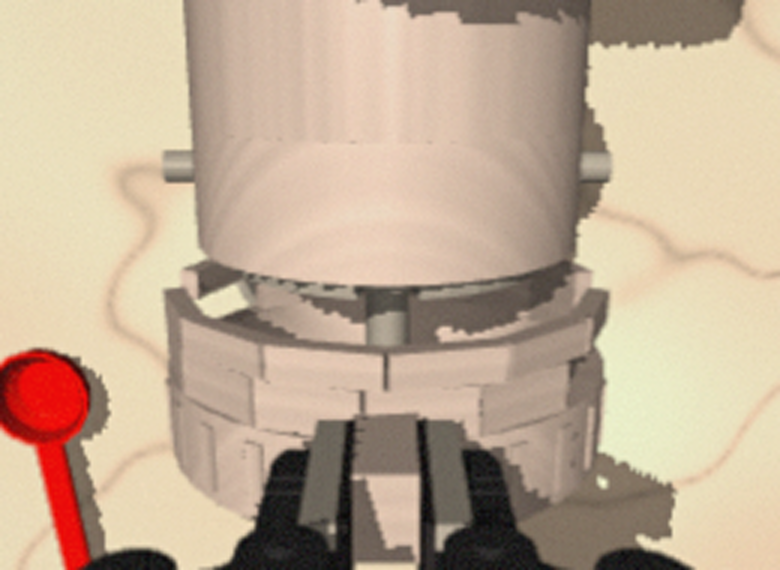

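Request:
{"api": "drive_tool", "payload": {
  "steps": [
    [[4,0,0.4],0],
    [[4,0,0],0],
    [[4,0,0],0],
    [[3,0,0],0],
    [[0,0,0],0],
    [[0,0,0],0]
  ]
}}

```text
time: 26.88
tool_pos: [0.5348, 0.1238, 0.2132]
tcp_rot: [2.446, 1.972, -0.0]
wrist_force: [0.4, -0.8, -0.7]
width: 0.125
```

```bash
python3 - <<'E'
from h import *
from workcell import bot
st=here(bot)
st,i,im=shoot(bot,'wrist','g7')
im=cv2.convertScaleAbs(im,alpha=1.5,beta=10)
crop(im,190,120,260,190,3,'pics/g7c.png')
E
```

```text
t 26.8833 M [-15.5   0.   53.2] yaw 77.76 F[ax,ay,z] [-0.7 -0.6 -0.7] w 10.7
```

View pics/g7c.png

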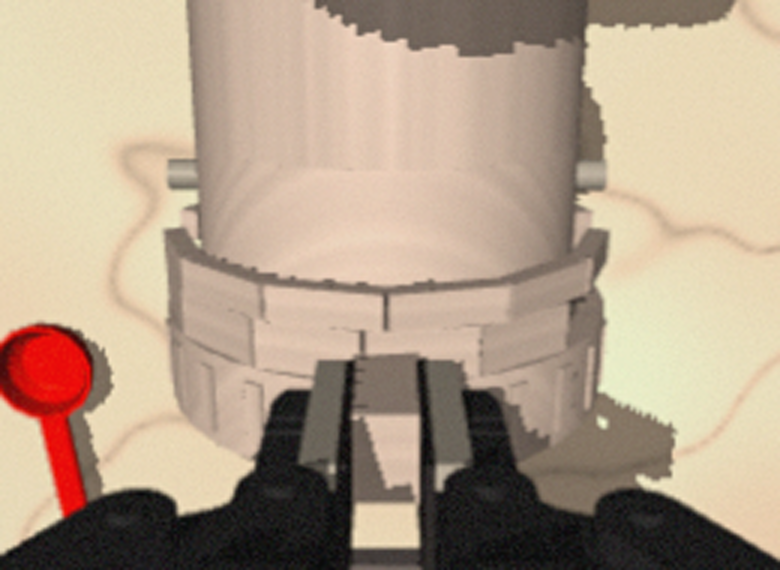

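Over the rim with no force (ring rear at about +4). Continue over the studs.

Request:
{"api": "drive_tool", "payload": {
  "steps": [
    [[4,0,0],0],
    [[4,0,0],0],
    [[4,0,0],0],
    [[3,0,0],0],
    [[0,0,0],0],
    [[0,0,0],0]
  ]
}}

```text
time: 27.43
tool_pos: [0.538, 0.1385, 0.2132]
tcp_rot: [2.446, 1.972, -0.0]
wrist_force: [-0.7, 0.4, -1.4]
width: 0.122
```

```bash
python3 - <<'E'
from h import *
from workcell import bot
st=here(bot)
st,i,im=shoot(bot,'wrist','g8')
im=cv2.convertScaleAbs(im,alpha=1.5,beta=10)
crop(im,190,120,260,190,3,'pics/g8c.png')
E
```

```text
t 27.4333 M [-0.4  0.1 53.2] yaw 77.76 F[ax,ay,z] [ 0.3  0.8 -1.4] w 10.4
```

View pics/g8c.png

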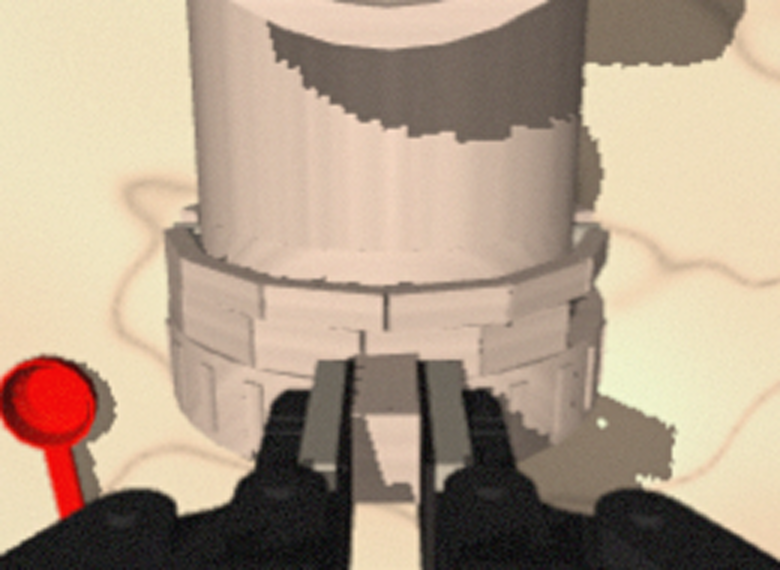

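Request:
{"api": "drive_tool", "payload": {
  "steps": [
    [[3,0,0],0],
    [[2,0,0],0],
    [[2,0,0],0],
    [[1,0,0],0],
    [[1,0,0],0],
    [[0,0,0],0],
    [[0,0,0],0]
  ]
}}

```text
time: 28.07
tool_pos: [0.5397, 0.1465, 0.2132]
tcp_rot: [2.446, 1.971, -0.001]
wrist_force: [-0.8, -2.9, -2.0]
width: 0.121
```

```bash
python3 - <<'E'
from h import *
from workcell import bot
st=here(bot)
E
```

```text
t 28.0667 M [ 7.8  0.  53.2] yaw 77.74 F[ax,ay,z] [-3.   0.2 -2. ] w 10.3
```

Request:
{"api": "drive_tool", "payload": {
  "steps": [
    [[1,0,0],0],
    [[1,0,0],0],
    [[1,0,0],0],
    [[0,0,0],0]
  ]
}}

```text
time: 28.4
tool_pos: [0.5399, 0.1471, 0.213]
tcp_rot: [2.443, 1.97, -0.008]
wrist_force: [-1.7, -10.0, -0.3]
width: 0.124
```

Request:
{"api": "drive_tool", "payload": {
  "steps": [
    [[-2.5,0,0],0],
    [[0,0,0],0],
    [[0,0,0],0],
    [[0,0,0],0]
  ],
  "jaw": 0.3
}}

```text
time: 28.73
tool_pos: [0.5403, 0.1481, 0.2137]
tcp_rot: [-2.446, -1.971, -0.003]
wrist_force: [0.3, -0.9, -0.6]
width: 0.294
```

```bash
python3 - <<'E'
from h import *
from workcell import bot
st=here(bot)
st,i,im=shoot(bot,'wrist','g9')
im=cv2.convertScaleAbs(im,alpha=1.5,beta=10)
crop(im,190,150,260,190,3,'pics/g9c.png')
E
```

```text
t 28.7333 M [ 9.5 -0.2 53.7] yaw 77.73 F[ax,ay,z] [-0.8 -0.5 -0.6] w 25.0
```

View pics/g9c.png

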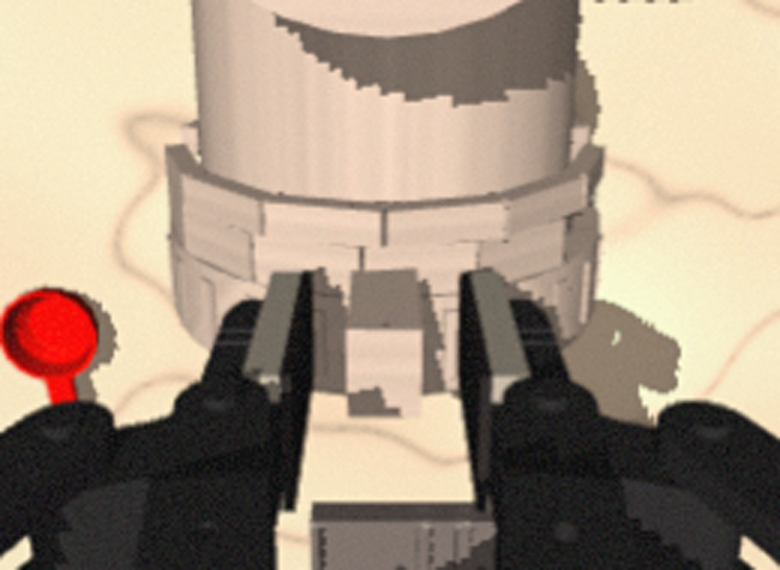

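Request:
{"api": "drive_tool", "payload": {
  "steps": [
    [[0,4,0],0],
    [[0,4,0],0],
    [[0,4,0],0],
    [[0,4,0],0],
    [[0,4,0],0],
    [[0,4,0],0],
    [[0,2,0.5],0],
    [[0,0,0],0]
  ]
}}

```text
time: 29.45
tool_pos: [0.566, 0.1418, 0.2125]
tcp_rot: [2.446, 1.971, 0.0]
wrist_force: [1.4, 0.0, -0.6]
width: 0.306
```

```bash
python3 - <<'E'
from h import *
from workcell import bot
st=here(bot)
st,i,im=shoot(bot,'wrist','g10')
im=cv2.convertScaleAbs(im,alpha=1.5,beta=10)
crop(im,190,150,260,190,3,'pics/g10c.png')
E
```

```text
t 29.45 M [  8.8 -26.6  52.5] yaw 77.71 F[ax,ay,z] [ 0.3 -1.4 -0.6] w 26.0
```

View pics/g10c.png

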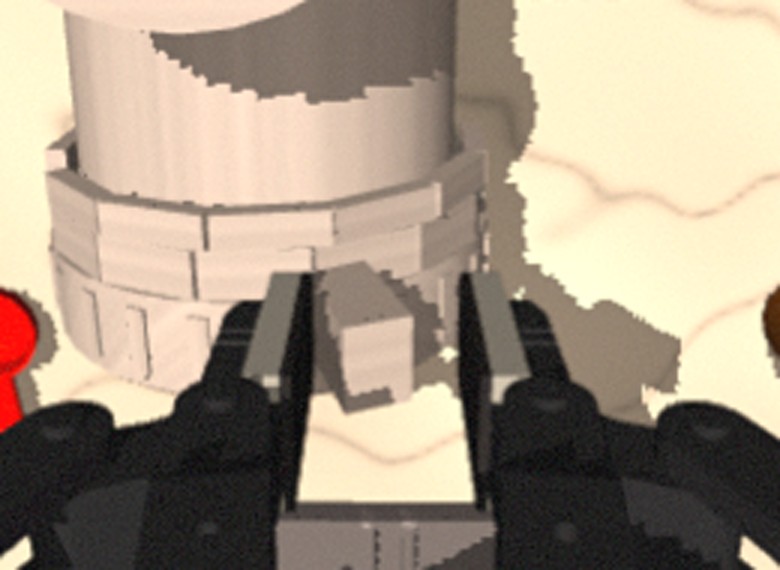

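Request:
{"api": "drive_tool", "payload": {
  "steps": [
    [[0,3,0.7],0],
    [[0,3,1],0],
    [[0,3,1.2],0],
    [[0,3,1.5],0],
    [[0,3,1.7],0],
    [[0,2,1.2],0],
    [[0,0,0],0],
    [[0,0,0],0]
  ]
}}

```text
time: 30.17
tool_pos: [0.5821, 0.1383, 0.2057]
tcp_rot: [2.446, 1.971, 0.0]
wrist_force: [-1.2, -1.0, 2.9]
width: 0.304
```

```bash
python3 - <<'E'
from h import *
from workcell import bot
st=here(bot)
st,i,im=shoot(bot,'wrist','g11')
im=cv2.convertScaleAbs(im,alpha=1.5,beta=10)
crop(im,190,150,260,190,3,'pics/g11c.png')
E
```

```text
t 30.1667 M [  8.8 -43.1  45.7] yaw 77.73 F[ax,ay,z] [-1.2  0.9  2.9] w 25.8
```

View pics/g11c.png

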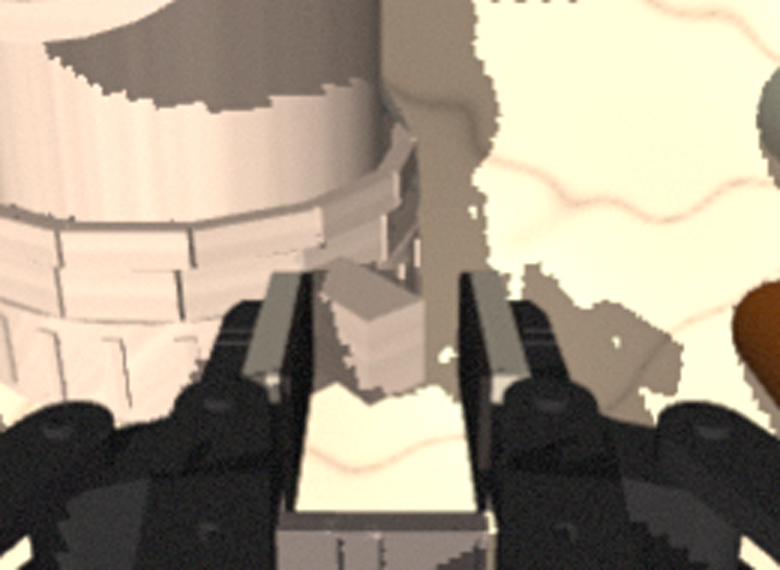

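Request:
{"api": "drive_tool", "payload": {
  "steps": [
    [[0,2,0.8],0],
    [[0,2,0.8],0],
    [[0,2,0.5],0],
    [[0,0,0],0],
    [[0,0,0],0]
  ]
}}

```text
time: 30.63
tool_pos: [0.5854, 0.1376, 0.205]
tcp_rot: [-2.443, -1.969, 0.005]
wrist_force: [-12.0, 0.3, 14.1]
width: 0.306
```

```bash
python3 - <<'E'
from h import *
from workcell import bot
st=here(bot)
E
```

```text
t 30.6333 M [  8.8 -46.5  45. ] yaw 77.74 F[ax,ay,z] [-2.2 11.8 14.1] w 26.0
```

Request:
{"api": "drive_tool", "payload": {
  "steps": [
    [[0,1.5,-0.5],0],
    [[0,1,0],0],
    [[0,0,0],0],
    [[0,0,0],0]
  ]
}}

```text
time: 30.97
tool_pos: [0.5857, 0.1374, 0.2049]
tcp_rot: [-2.441, -1.967, 0.011]
wrist_force: [-16.6, 0.6, 14.7]
width: 0.3
```

```bash
python3 - <<'E'
from h import *
from workcell import bot
st=here(bot)
st,i,im=shoot(bot,'wrist','g12')
im=cv2.convertScaleAbs(im,alpha=1.5,beta=10)
crop(im,190,150,260,190,3,'pics/g12c.png')
E
```

```text
t 30.9667 M [  8.7 -46.8  44.9] yaw 77.74 F[ax,ay,z] [-3.  16.4 14.7] w 25.5
```

View pics/g12c.png

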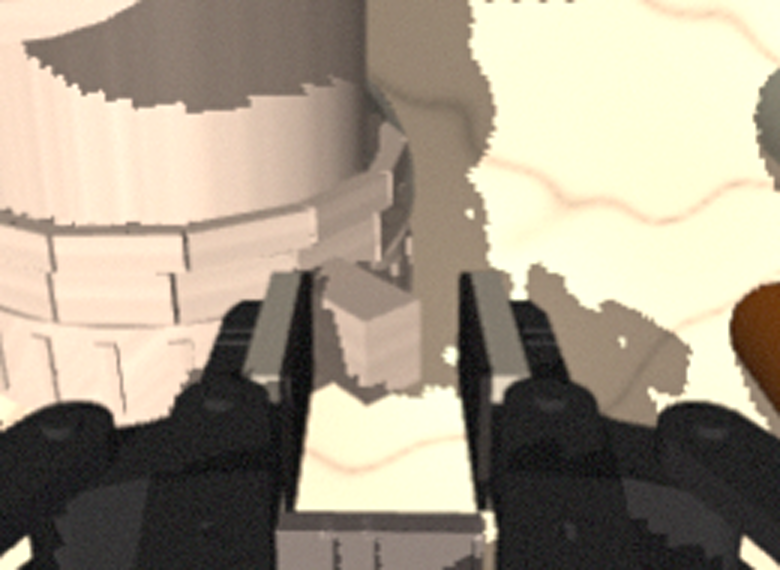

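```bash
python3 - <<'E'
from h import *
st,i,im=load('g12')
for xm,pts in [(16.5,[(367,322),(420,298),(325,262)]),(0.5,[(371,402),(420,390)])]:
    P=[]
    for u,v in pts:
        p,d=ray(i,(190+u/3,150+v/3));X=p+d*((fromM(xm,0,0)-p)@AX)/(d@AX);m=toM(X);P.append(m);print(m,np.hypot(m[1],m[2]))
    c=(P[0]+P[1])/2;print('centre ang',np.degrees(np.arctan2(-c[1],c[2])),'with drop2',np.degrees(np.arctan2(-c[1],c[2]+2)),'edge slope',np.degrees(np.arctan2(-(P[1]-P[0])[2],-(P[1]-P[0])[1])))
E
```

```text
[ 16.5 -44.1  61.3] 75.51489919214617
[ 16.5 -52.7  52.7] 74.52905473706211
[ 16.5 -35.7  38.3] 52.35818942629701
centre ang 40.33534573625421 with drop2 39.36336412487221 edge slope 44.99999999999998
[  0.5 -44.6  59.1] 74.04032684962972
[  0.5 -52.8  55.4] 76.53103945458993
centre ang 40.38631762260052 with drop2 39.41818482996049 edge slope 24.285825155651313
```

Request:
{"api": "drive_tool", "payload": {
  "steps": [
    [[0,-6,-1],0],
    [[0,0,-10],0],
    [[0,0,-25],0],
    [[0,0,-30],0],
    [[-15,0,-25],0],
    [[-25,0,0],0],
    [[-25,0,0],0],
    [[-25,0,0],0]
  ]
}}

```text
time: 31.68
tool_pos: [0.5663, 0.0491, 0.2963]
tcp_rot: [2.443, 1.971, 0.004]
wrist_force: [-0.2, -0.2, -1.1]
width: 0.297
```

Request:
{"api": "drive_tool", "payload": {
  "steps": [
    [[-30,-3,0],0],
    [[-10,-3,0],0],
    [[0,0,0],0],
    [[0,0,0],0]
  ]
}}

```text
time: 32.02
tool_pos: [0.5514, 0.012, 0.2952]
tcp_rot: [2.447, 1.969, 0.002]
wrist_force: [0.1, 0.4, -0.4]
width: 0.299
```

```bash
python3 - <<'E'
from h import *
from workcell import bot
st=here(bot)
st,i,im=shoot(bot,'wrist','f1')
im=cv2.convertScaleAbs(im,alpha=1.5,beta=10)
cv2.imwrite('pics/f1b.png',im)
st,i,im=shoot(bot,'scene','sf1')
crop(im,360,160,160,110,5,'pics/sf1c.png')
E
```

```text
t 32.0167 M [-121.2  -40.   135.2] yaw 77.64 F[ax,ay,z] [ 0.5  0.  -0.4] w 25.4
```

View pics/f1b.png

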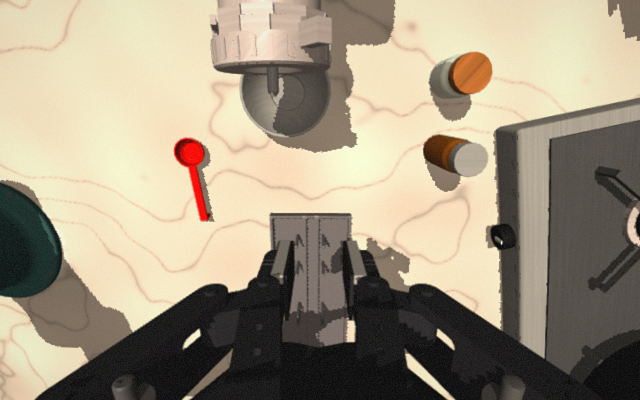

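View pics/sf1c.png

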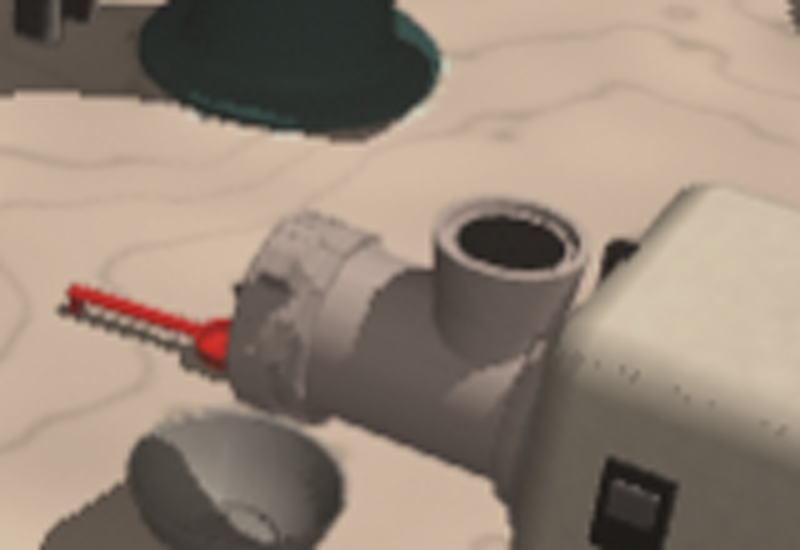

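```bash
python3 - <<'E'
from h import *
from workcell import bot
st=bot.read_state()
plan(st,(.46,.015,.2),-25)
E
```

```text
n 15 d [-91.5   2.1 -95. ] dyaw -102.75
[[[-1.2, -6.0, 6.3], 6.85], [[-1.9, -5.8, 6.3], 6.85], [[-2.5, -5.5, 6.3], 6.85], [[-3.2, -5.2, 6.3], 6.85], [[-3.8, -4.8, 6.3], 6.85], [[-4.3, -4.3, 6.3], 6.85], [[-4.8, -3.8, 6.3], 6.85], [[-5.2, -3.2, 6.3], 6.85]]
[[[-5.6, -2.5, 6.3], 6.85], [[-5.8, -1.8, 6.3], 6.85], [[-6.0, -1.1, 6.3], 6.85], [[-6.1, -0.4, 6.3], 6.85], [[-6.1, 0.3, 6.3], 6.85], [[-6.0, 1.1, 6.3], 6.85], [[-5.8, 1.8, 6.3], 6.85]]
```

Request:
{"api": "drive_tool", "payload": {
  "steps": [
    [[-1,-6,6],6.9],
    [[-2,-6,6],6.9],
    [[-3,-6,6],6.9],
    [[-3,-5,6],6.9],
    [[-4,-5,6],6.9],
    [[-4,-4,6],6.9],
    [[-5,-4,6],6.9],
    [[-5,-3,6],6.9]
  ],
  "jaw": 0.2
}}

```text
time: 32.78
tool_pos: [0.5019, 0.0147, 0.2465]
tcp_rot: [-3.082, -0.607, -0.0]
wrist_force: [-1.0, 0.1, 0.1]
width: 0.2
```

Request:
{"api": "drive_tool", "payload": {
  "steps": [
    [[-6,-3,6],6.9],
    [[-6,-2,6],6.9],
    [[-6,-1,6],6.9],
    [[-6,0,6],6.9],
    [[-6,0,6],6.9],
    [[-6,1,6],6.9],
    [[-6,2,6],6],
    [[0,0,0],0]
  ]
}}

```text
time: 33.45
tool_pos: [0.4568, 0.0161, 0.2033]
tcp_rot: [3.067, -0.678, -0.005]
wrist_force: [-0.8, 0.2, -0.5]
width: 0.199
```

```bash
python3 - <<'E'
from h import *
from workcell import bot
st=here(bot)
st,i,im=shoot(bot,'wrist','f2')
im=cv2.convertScaleAbs(im,alpha=1.7,beta=15)
u=proj(i,[M0])[0];print(u)
x0=int(max(0,u[0]-90));y0=int(max(0,u[1]-85))
print(x0,y0);crop(im,x0,y0,180,150,4.2,'pics/f2c.png')
E
```

```text
t 33.45 M [-137.3   53.2   43.3] yaw -24.91 F[ax,ay,z] [ 0.1  0.8 -0.5] w 16.9
[ 99.51025726 193.76493455]
9 108
```

View pics/f2c.png

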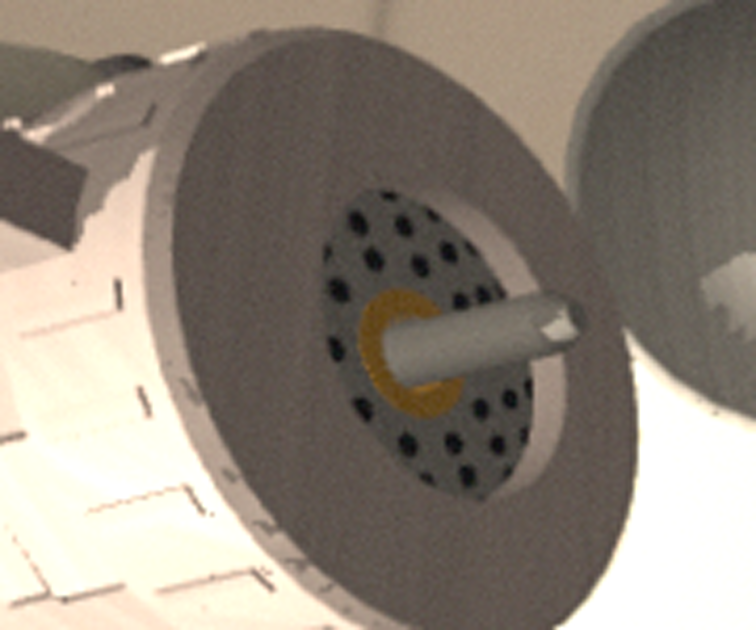

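```bash
python3 - <<'E'
from workcell import bot
print(bot.finish_job())
E
```

```text
the job is handed in; nothing more can be done
None
```

I put the knife, hole plate and bayonet ring back on the mincer in the order asked. I handed the job in at about 33.5 s with the gripper clear of everything; I have no verdict.

- **Knife:** I slid it onto the spindle with its flat face outwards until it stopped against the drive. I then turned it under light pressure until it dropped onto the square, and pushed it to the rim. I left the last 3 mm for the plate to push. The knife's final seat was never seen or probed on its own.
- **Plate:** It went on with the keyway up over the key and was pressed with 17 N. It stopped with its face about 5 mm proud of the rim, which is its home height.
- **Ring:** It slid over the studs without force and stopped at about +8 mm (home is 8.5 mm). I turned it clockwise by its lever until it moved no further under 16 N. The camera put the lever at 39–40 degrees, against the 40-degree stop.

The last front view showed the plate centred behind the ring's lip and the ring square on the head. The bowl, spoons and jars did not look moved in the last pictures, but I did not measure them.

One thing went wrong: while lining up on the knife in the rack, I nudged it about 3 mm and it leaned a few degrees. The grip straightened it, and nothing was dropped.

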